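# Build up a machine foot on the assembly post

### The arm

A 6-joint arm with a two-finger parallel gripper is mounted at the origin on the work surface. World frame = base frame: x ahead of the robot, y to its left, z up, the work surface at z = 0. Lengths are in m, angles in rad, forces in N, time in s.
With the tool pointing down it reaches from about 0.375 to 0.975 m from the base axis. Payload 3.8 kg.
Tool frame: the origin (TCP) lies on the centre line of the jaws, within the pads' length; the fingertips stand 14 mm ahead of it and the grasp point (between the pads) lies 5 mm behind it; x points along the fingers, y is the direction in which the jaws open and shut, and the axes are right-handed (so a half turn about x gives the same grasp; the last joint's range is limited). The gripper opens to 85 mm and grips with 20 to 120 N. Pads are 22 mm wide; open, the fingers measure 114 mm over their backs; the gripper's body (76 mm by 85 mm) begins 54 mm behind the grasp point. The pads swing forward as they close: fully open they stand 13 mm farther back than shut.
Start: joints at [-1.257, 0.264, 1.604, -0, 1.274, -0.037], TCP at [0.232, -0.634, 0.245] pointing down, gripper open.
Joint ranges: [-2.63, 2.63], [-0.94, 2.18], [0.31, 2.57], [-1.31, 4.45], [0, 2.66], [-2.55, 2.55]. Speed limits (rad/s): [2.57, 2.57, 3.14, 3.14, 3.14, 3.14].

### API

Orientations are given as a rotation vector (axis times angle).
In Python, from workcell import bot gives the robot as it stands.
- The arm moves only by the shell command python3 -m creep 'ROWS' [FORCE]. ROWS is JSON, a list of rows, each an object with "grip": the finger opening in cm, from 0 to 8.54; "dp": the shift along the tool's x, y, z in cm, a list of three; "rotation": the turn, a rotation vector about the tool's x, y, z in rad, a list of three. A call has 1 to 5 rows; each row is the pose to reach, as a shift and turn from the pose commanded when the call began, along the tool's axes at that moment; what a row does not reach only later rows make up. A row lasts 1/12 s, in which the tool goes at most 41.7 mm and 7.16 degrees, less where a joint would pass 70% of its speed; a pose out of reach is approached as far as the arm can. A call with a gripper value outside its range is refused whole. The fingers move at their own pace and stop on an object; FORCE is the grip in N (left out, the last holds). Time passes only in rows, so rows that repeat a pose let the fingers close. It gives the time, the measured TCP pose, the force and the opening at its end, in the units of the state.
- bot.read_state(): the state, without advancing time (a new reading comes with each control period).
- bot.read_camera(name): name is "scene" or "top" or "wrist"; returns (picture, depth): 384x512x3 uint8, red, green, blue; 384x512 float32, m along the optical axis (not along the pixel's ray), 0 where there is no reading.
- bot.get_calibration(name): a dict with "fx", "fy", "cx", "cy" (pixels), "rvec" (rotation vector, rad) and "tvec" (3), from world to camera coordinates, as OpenCV has them. Camera axes: x right, y down, z forward; pixel columns grow to the right and rows downward; lengths in m; the calibration is good to about 2 mm. A picture is of the moment at which its call begins: read the wrist's pose just before it. get_calibration takes no time and is no camera call; for the wrist camera it gives the pose at the moment of the call.
- bot.finish_job(): hands the job in, once; it reports no verdict.
The state is a dict: "time": time; "q": joint angles; "joint_vel": joint speeds; "joint_torque": joint torques, N m; "tool_pos": TCP position; "tcp_rot": TCP orientation; "wrist_force": force on the tool from outside, world axes, zero at the start; "torque": the same for the moment, N m; "width": opening from 0.0 (shut) to 1.0 (fully open).
Only numpy, scipy, OpenCV 4.12 (cv2) and the standard library are available. Lean on these libraries where they do the work, as an engineer would, in place of code of your own. Each camera call takes 0.05 s, during which the arm holds its last target.

### The job

Build a machine foot on the upright post of the assembly stand: draw the bottom blank out through the front slot of the magazine and thread its hole over the post so that it lies flat on the boss, then add the rubber ring, then the steel spacer, and last the cap with its closed end up, each lying flat on the one below and let go. The other blanks stay in the magazine; leave the jar and the wrench where they are.

Things in the scene. Friction and masses are not known exactly. Their poses are not given: they have to be found in the camera images.
- stand: Fixed assembly stand on the bench: round dark foot 96 mm across, 8 mm high; on it a grey round boss 48 mm across, its flat top 34 mm above the bench; from its middle an upright bare steel post 12 mm in diameter with a coned tip, top 90 mm above the bench. Origin: centre of the underside, on the post's axis; z up.
- magazine: Fixed grey open-topped box, 124 (x) x 64 (y) x 60 mm high; origin: centre of the underside; its -x end is the front, facing roughly to the robot. Holds a stack of three equal blanks on a floor 24 mm above the bench. Under the front wall (outer face x = -62 mm) a slot 8.5 mm high lets only the bottom blank out, along -x; the others then drop. Nothing stands in front of the slot.
- blank: Bottom blank in the magazine, the one to use: loose aluminium plate 110 (x) x 50 (y) x 6 mm, 24 mm hole in its centre, 80 g. At first its -x end sticks 34 mm out of the slot, underside 24 mm above the bench, free at both sides and below: pinch it across its width; it comes clear after 76 mm. Origin: centre of the underside, on the hole's axis; x at first along the magazine's x.
- blank_top: The topmost blank in the magazine (loose), the same plate; the middle one under it is hidden. Both stay in the magazine. Origin: centre of the underside.
- rubber_ring: Thick black rubber ring lying flat on the bench (loose): 56 mm outside diameter, 24 mm bore, 20 mm high, about 60 g. Origin: centre of the underside, on the bore's axis; z up.
- spacer: Bright steel spacer ring lying flat on the bench (loose): 42 mm outside diameter, 24 mm bore, 16 mm high, about 110 g. Origin: centre of the underside, on the bore's axis; z up.
- cap: Dark steel cap standing on the bench with its closed end up (loose): 36 mm outside diameter, 30 mm high, edge of the top slightly tapered; its blind bore, open below, is 24 mm in diameter and 20 mm deep; about 90 g. Origin: centre of the open underside, on the axis; z up.
- jar: Bystander: glass jar with a red lid, 68 mm in diameter, 85 mm high, standing on the left of the robot. Origin: centre of the underside.
- wrench: Bystander: steel wrench 170 mm long lying on the bench on the robot's right. Origin: near its middle, underneath.
Things that resemble listed ones, but are neither listed nor needed, are in the scene too. Of the things that look like the stand, the largest one is meant.

How it is judged:
By the outcome, as a careful person would: the job done as asked, in the order asked, and still so for the second after the job is handed in, with the robot touching nothing.
It also fails if it takes over 120 s, if anything falls off the work surface, if the arm or the gripper's body presses on something with over 40 N, if the wrist force passes 120 N, or if a joint passes its speed limit or range.

## Working session

There is one attempt and no reset: what is moved stays moved. The work goes in short steps, Python scripts to look and compute and a shell command to move; the robot and the scene stay as the last step left them, time stands still between calls to the robot, and variables do not carry over. Pictures are saved under pics/ and viewed, and the job is handed in when it is done.

```bash
ls; mkdir -p pics
cat > h.py <<'E'
import numpy as np, cv2
from workcell import bot
from scipy.spatial.transform import Rotation as R
def cam(n,save=None):
    c=bot.get_calibration(n); im,d=bot.read_camera(n)
    if save: cv2.imwrite('pics/'+save,im[:,:,::-1])
    return c,im,d
def pts(c,d):
    v,u=np.mgrid[0:d.shape[0],0:d.shape[1]]
    P=np.stack([(u-c['cx'])/c['fx']*d,(v-c['cy'])/c['fy']*d,d],-1)
    M=R.from_rotvec(c['rvec']).as_matrix()
    return (P-np.array(c['tvec']))@M
def ray(c,uv,z):
    M=R.from_rotvec(c['rvec']).as_matrix(); uv=np.atleast_2d(uv)
    D=np.c_[(uv[:,0]-c['cx'])/c['fx'],(uv[:,1]-c['cy'])/c['fy'],np.ones(len(uv))]@M
    o=-np.array(c['tvec'])@M
    return o+D*((z-o[2])/D[:,2])[:,None]
E
python3 - <<'E'
from h import *
for n in ['scene','top','wrist']:
    c,im,d=cam(n,n+'0.png'); np.savez('/tmp/'+n+'0.npz',im=im,d=d,**{k:np.array(v) for k,v in c.items()}); print(n,c)
print(bot.read_state())
E
```

```text
pics
scene {'fx': 439.2627025283952, 'fy': 439.2627025283952, 'cx': 261.37514252611504, 'cy': 191.05555728046878, 'rvec': array([ 1.11033295,  2.15650577, -1.13968325]), 'tvec': array([ 0.35568208, -0.22101201,  1.59608011])}
top {'fx': 390.657369321454, 'fy': 390.657369321454, 'cx': 253.43840012030213, 'cy': 192.46846301922668, 'rvec': array([ 2.12998605, -2.10402124,  0.17435098]), 'tvec': array([0.0032631 , 0.60451031, 1.06437088])}
wrist {'fx': 341.49592819081266, 'fy': 341.49592819081266, 'cx': 251.62994761345627, 'cy': 187.70815473251454, 'rvec': array([-2.37038848,  1.6571754 ,  0.24580997]), 'tvec': array([-0.673531  , -0.03807606,  0.37845958])}
{'time': 0.15, 'q': array([-1.25689968e+00,  2.64632786e-01,  1.60508657e+00, -2.55748826e-05,
        1.27370756e+00, -3.69223098e-02]), 'joint_vel': array([-0.00020133, -0.00257425, -0.00289669,  0.00013878,  0.00024245,
       -0.00050676]), 'joint_torque': array([-4.64333425e-04, -5.15905881e+01, -3.67959774e+01, -2.03835242e-05,
        8.09998746e-03, -4.81784426e-06]), 'tool_pos': array([ 0.23177946, -0.63336492,  0.24419832]), 'tcp_rot': array([ 2.03105302,  0.36189444, -2.03162534]), 'wrist_force': array([-0.00838092, -0.2034271 , -0.15600451]), 'torque': array([-1.09439253e-02,  6.44256527e-05, -7.78372184e-03]), 'width': 1.002450144365674}
```

View pics/top0.png

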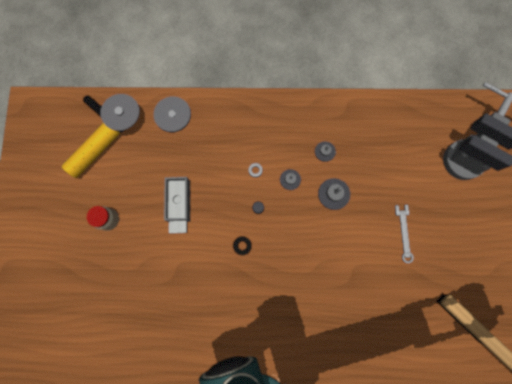

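View pics/scene0.png

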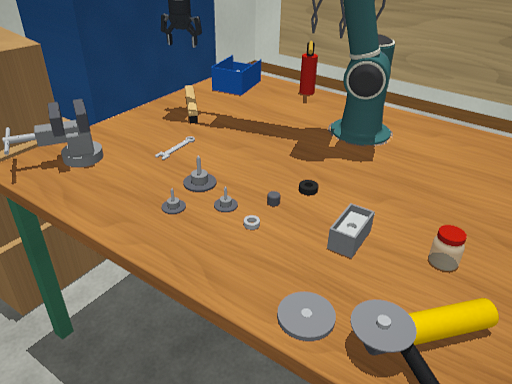

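View pics/wrist0.png

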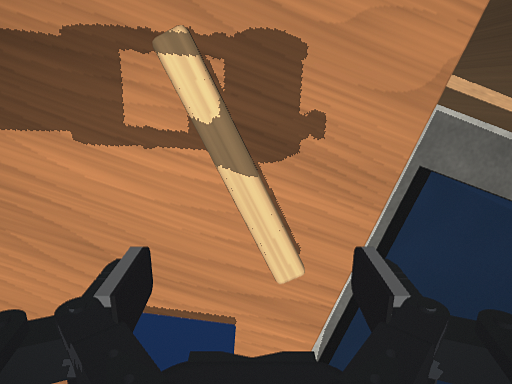

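The top view shows the magazine at (177,200) with the blank sticking out down to (178,232). It also shows the ring at (242,245), cap at (258,207), spacer at (255,170), the largest stand at (334,193), jar at (98,216) and wrench at (404,233). The wrist camera sees only the wood bar for now.

Run:
```python
from h import *
z=np.load('/tmp/top0.npz'); c={k:z[k] for k in ['fx','fy','cx','cy','rvec','tvec']}
im,d=z['im'],z['d']; P=pts(c,d)
for n,(u,v) in dict(table=(220,290),ring=(242,238),cap=(258,207),spacer=(251,170),boss=(328,200),blk=(178,228),mag=(168,200),top=(177,212),jar=(97,216)).items(): print(n,P[v,u].round(4))
def blobs(lo,hi,win):
    u0,u1,v0,v1=win; m=np.zeros(d.shape,np.uint8); m[v0:v1,u0:u1]=((P[...,2]>lo)&(P[...,2]<hi))[v0:v1,u0:u1]
    n,l,s,ce=cv2.connectedComponentsWithStats(m)
    for i in range(1,n):
        if s[i,4]>15:
            q=P[l==i]; 
            r=cv2.minAreaRect((q[:,:2]*1000).astype(np.float32)); print(s[i,4],'uv',ce[i].round(1),'z',np.median(q[:,2]).round(4),'rect',np.round(r[0],1),np.round(r[1],1),round(r[2],1))
print('ring');blobs(.012,.03,(228,258,232,260))
print('cap');blobs(.02,.04,(245,270,197,219))
print('sp');blobs(.01,.03,(243,268,158,182))
print('boss');blobs(.028,.045,(315,352,175,212))
print('foot');blobs(.004,.1,(315,352,175,212))
print('post');blobs(.06,.1,(315,352,175,212))
print('mag');blobs(.052,.07,(160,195,170,240))
print('blank');blobs(.024,.036,(160,195,215,240))
print('magall');blobs(.02,.07,(160,195,170,240))
e=cv2.resize(im[150:270,150:360,::-1],None,fx=3.8,fy=3.8,interpolation=2); cv2.imwrite('pics/topz.png',e)
```

```text
table [ 0.3277  0.1044 -0.0016]
ring [0.4766 0.0428 0.0174]
cap [ 0.566  -0.0027  0.0315]
spacer [0.6801 0.0197 0.0167]
boss [ 0.5928 -0.2101  0.0084]
blk [0.5021 0.2279 0.0312]
mag [0.5816 0.2581 0.0446]
top [0.5473 0.2308 0.0416]
jar [0.5279 0.444  0.0849]
ring
240 uv [241.9 245.3] z 0.0196 rect [455.1  42.4] [54.4 52.3] 1.2
cap
116 uv [257.8 207. ] z 0.0293 rect [566.8  -2.3] [33.9 33.2] 43.1
sp
104 uv [255.1 169.5] z 0.0153 rect [682.5   7.8] [41.1 36.1] 0.6
boss
180 uv [335.1 192.3] z 0.0336 rect [ 613. -228.] [44.2 47.3] 86.5
foot
774 uv [333.9 193.5] z 0.0088 rect [ 612.6 -227.6] [93.5 98.3] 26.8
post
24 uv [338.4 189.2] z 0.0823 rect [ 612.7 -228.2] [11.   9.9] 61.3
mag
280 uv [174.8 198.4] z 0.0597 rect [585.6 233.9] [124.3  64.8] 2.5
blank
214 uv [177.3 226.5] z 0.0297 rect [506.5 232.8] [32.4 56.3] 1.0
magall
1289 uv [176.4 203.4] z 0.0424 rect [568.7 233.1] [158.   64.9] 2.3
```

View pics/topz.png

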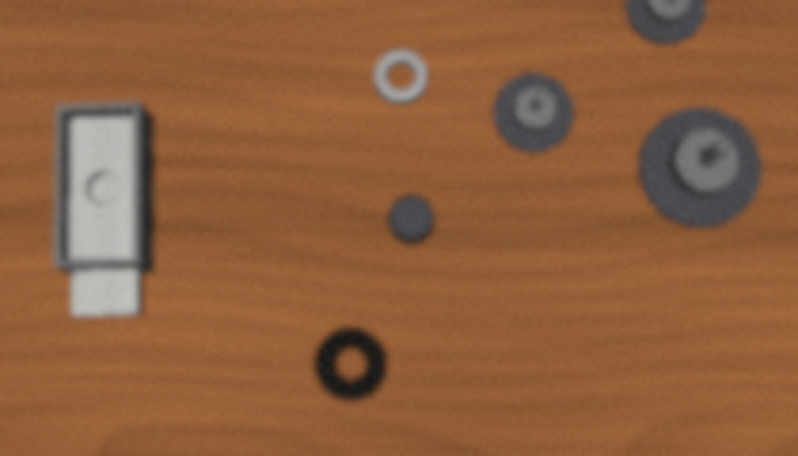

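```bash
cat >> h.py <<'E'
def go(p,yaw,start=None,verbose=True):
    """jaw axis (tool y) at world angle yaw deg (mod 180), tool x down. prints dp cm/rot in tool axes"""
    s=bot.read_state(); p0=np.array(s['tool_pos']); R0=R.from_rotvec(s['tcp_rot']); best=None
    for k in (0,180):
        a=np.radians(yaw+k); x=np.array([0,0,-1.]); y=np.array([np.cos(a),np.sin(a),0]); z=np.cross(x,y)
        Rd=R.from_matrix(np.c_[x,y,z]); rv=(R0.inv()*Rd).as_rotvec()
        if best is None or np.linalg.norm(rv)<np.linalg.norm(best): best=rv
    y0=R0.as_matrix()[:,1]
    print('t',round(s['time'],2),'tcp',p0.round(4),'yaw',np.degrees(np.arctan2(y0[1],y0[0])).round(2),'dp',(R0.inv().apply(np.array(p)-p0)*100).round(2),'rot',best.round(3),'deg',np.degrees(np.linalg.norm(best)).round(1),'F',np.round(s['wrist_force'],1),'w',round(s['width'],3),'q6',round(s['q'][5],2))
E
python3 - <<'E'
from h import *
print(R.from_rotvec(bot.read_state()['tcp_rot']).as_matrix().round(3))
th=np.radians(2.4); u=np.array([np.cos(th),np.sin(th)])
m=np.array([.5856,.2339]); print('end',m-.096*u,'pinch',m-.083*u,'hole',m-.041*u)
p=m-.083*u
go([.5,-.2,.25],92.4); go([p[0],p[1],.2],92.4)
z=np.load('/tmp/top0.npz'); c={k:z[k] for k in ['fx','fy','cx','cy','rvec','tvec']}
P=pts(c,z['d']); print(P[170:190,280:302][(P[170:190,280:302,2]>.02)].mean(0),P[140:165,310:340][(P[140:165,310:340,2]>.02)].mean(0))
E
```

```text
[[-0.001  0.344 -0.939]
 [ 0.002 -0.939 -0.344]
 [-1.    -0.002 -0.   ]]
end [0.48968421 0.22987994] pinch [0.50267281 0.23042432] hole [0.54463596 0.2321831 ]
t 0.15 tcp [ 0.2318 -0.6334  0.2442] yaw -69.9 dp [ -0.52 -31.48 -40.08] rot [0.309 0.    0.002] deg 17.7 F [-0.  -0.2 -0.2] w 1.002 q6 -0.04
t 0.15 tcp [ 0.2318 -0.6334  0.2442] yaw -69.9 dp [  4.55 -71.8  -55.13] rot [0.309 0.    0.002] deg 17.7 F [-0.  -0.2 -0.2] w 1.002 q6 -0.04
[ 0.65156765 -0.0967924   0.04078277] [ 0.73501185 -0.19843623  0.05602863]
```

```bash
python3 -m creep '[{"grip":8.5,"dp":[0,-2.5,-3.2],"rotation":[0.1,0,0]},{"grip":8.5,"dp":[0,-5,-6.4],"rotation":[0.2,0,0]},{"grip":8.5,"dp":[0,-7.5,-9.6],"rotation":[0.309,0,0]},{"grip":8.5,"dp":[0,-10,-12.8],"rotation":[0.309,0,0]},{"grip":8.5,"dp":[0,-12.5,-16],"rotation":[0.309,0,0]}]'
python3 -c "
from h import *
go([.5,-.2,.25],92.4); go([.5027,.2304,.2],92.4)"
```

```text
time: 0.57
tool_pos: [0.3396, -0.4597, 0.2448]
tcp_rot: [2.201, 0.046, -2.201]
wrist_force: [0.9, -0.2, 0.3]
width: 0.995
t 0.57 tcp [ 0.3396 -0.4597  0.2448] yaw -87.67 dp [ -0.51 -25.3  -17.08] rot [-0.001  0.     0.001] deg 0.1 F [ 0.9 -0.2  0.3] w 0.995 q6 0.55
t 0.57 tcp [ 0.3396 -0.4597  0.2448] yaw -87.67 dp [  4.52 -68.29 -19.1 ] rot [-0.001  0.     0.001] deg 0.1 F [ 0.9 -0.2  0.3] w 0.995 q6 0.55
```

```bash
python3 -m creep '[{"grip":8.5,"dp":[0,-3.5,-1.8],"rotation":[0,0,0]},{"grip":8.5,"dp":[0,-7,-3.6],"rotation":[0,0,0]},{"grip":8.5,"dp":[0,-10.5,-5.4],"rotation":[0,0,0]},{"grip":8.5,"dp":[0,-14,-7.2],"rotation":[0,0,0]},{"grip":8.5,"dp":[0,-17.5,-9],"rotation":[0,0,0]}]'
python3 -m creep '[{"grip":8.5,"dp":[0,-3.6,-1.2],"rotation":[0,0,0]},{"grip":8.5,"dp":[0,-7.2,-2.4],"rotation":[0,0,0]},{"grip":8.5,"dp":[0,-10.8,-3.6],"rotation":[0,0,0]},{"grip":8.5,"dp":[0,-14.4,-4.8],"rotation":[0,0,0]},{"grip":8.5,"dp":[0,-18,-6],"rotation":[0,0,0]}]'
python3 -m creep '[{"grip":8.5,"dp":[0,-3.8,-0.5],"rotation":[0,0,0]},{"grip":8.5,"dp":[0,-7.6,-1],"rotation":[0,0,0]},{"grip":8.5,"dp":[0,-11.4,-1.5],"rotation":[0,0,0]},{"grip":8.5,"dp":[0,-15.2,-2],"rotation":[0,0,0]},{"grip":8.5,"dp":[0,-19,-2.5],"rotation":[0,0,0]}]'
python3 -c "
from h import *
go([.5027,.2304,.2],92.4)"
```

```text
time: 0.98
tool_pos: [0.4221, -0.281, 0.2451]
tcp_rot: [2.2, 0.046, -2.201]
wrist_force: [1.1, 0.5, 0.4]
width: 0.996
time: 1.4
tool_pos: [0.4742, -0.0987, 0.2452]
tcp_rot: [2.2, 0.046, -2.2]
wrist_force: [1.3, -0.5, -0.4]
width: 0.999
time: 1.82
tool_pos: [0.4909, 0.0922, 0.2452]
tcp_rot: [2.2, 0.046, -2.2]
wrist_force: [0.8, -0.4, -0.5]
width: 0.998
t 1.82 tcp [0.4909 0.0922 0.2452] yaw -87.6 dp [  4.52 -13.76  -1.76] rot [ 0. -0. -0.] deg 0.0 F [ 0.8 -0.4 -0.5] w 0.998 q6 1.66
```

```bash
python3 -m creep '[{"grip":8,"dp":[1.5,-4,-0.5],"rotation":[0,0,0]},{"grip":8,"dp":[3,-8,-1],"rotation":[0,0,0]},{"grip":8,"dp":[4.5,-12,-1.5],"rotation":[0,0,0]},{"grip":8,"dp":[4.5,-13.8,-1.8],"rotation":[0,0,0]},{"grip":8,"dp":[4.5,-13.8,-1.8],"rotation":[0,0,0]}]'
python3 -c "
from h import *
go([.5027,.2304,.03],92.4)
c,im,d=cam('wrist','w1.png'); np.savez('/tmp/w1.npz',im=im,d=d,**{k:np.array(v) for k,v in c.items()})"
```

```text
time: 2.23
tool_pos: [0.5025, 0.2328, 0.1984]
tcp_rot: [2.196, 0.051, -2.201]
wrist_force: [0.4, 1.1, -0.3]
width: 0.937
t 2.23 tcp [0.5025 0.2328 0.1984] yaw -87.37 dp [16.84  0.25 -0.05] rot [0.004 0.003 0.001] deg 0.3 F [ 0.4  1.1 -0.3] w 0.937 q6 1.91
```

View pics/w1.png

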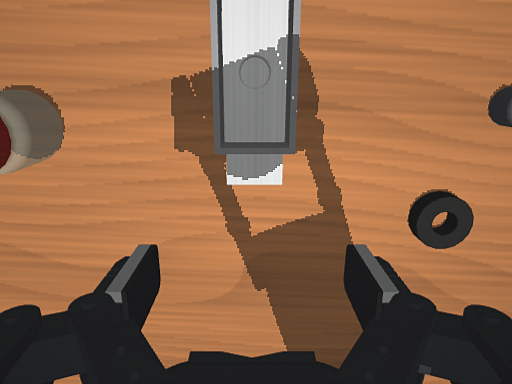

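The wrist view shows the blank's free end with corners near (227,184) and (282,184), and the magazine's front edge at row 152. The ring is at (441,219).

Run:
```python
from h import *
z=np.load('/tmp/w1.npz'); c={k:z[k] for k in ['fx','fy','cx','cy','rvec','tvec']}; im,d=z['im'],z['d']; P=pts(c,d)
print(ray(c,[[227.5,184.5],[282.5,184.5],[226.5,155],[282.5,154]],.030))
m=(P[...,2]>.022)&(P[...,2]<.035); m[:155]=0;m[190:]=0;m[:,:215]=0;m[:,295:]=0
r=cv2.minAreaRect((P[m][:,:2]*1000).astype(np.float32)); print(r)
m=(P[...,2]>.055)&(P[...,2]<.065); m[:,:200]=0; m[:,310:]=0; m[200:]=0
q=P[m][:,:2]*1000; print(cv2.minAreaRect(q.astype(np.float32)))
m=(P[...,2]>.015)&(P[...,2]<.025)&(np.arange(512)>390); print(cv2.minEnclosingCircle((P[m][:,:2]*1000).astype(np.float32)))
```

```text
[[0.48700715 0.2541268  0.03      ]
 [0.48927654 0.20437568 0.03      ]
 [0.51409474 0.25568553 0.03      ]
 [0.51723871 0.20638688 0.03      ]]
((501.6750183105469, 230.8501739501953), (27.451318740844727, 50.05803680419922), 2.6270365715026855)
((577.171630859375, 234.16567993164062), (109.45115661621094, 64.17597961425781), 2.4954612255096436)
((504.041259765625, 29.891626358032227), 78.72956085205078)
```

```bash
python3 -m creep '[{"grip":8,"dp":[4,0.3,0.2],"rotation":[0,0,0]},{"grip":8,"dp":[8,0.3,0.2],"rotation":[0,0,0]},{"grip":8,"dp":[12,0.3,0.2],"rotation":[0,0,0]},{"grip":8,"dp":[15,0.3,0.2],"rotation":[0,0,0]},{"grip":8,"dp":[15,0.3,0.2],"rotation":[0,0,0]}]'
python3 -c "
from h import *
go([.5005,.2297,.028],92.5)"
```

```text
time: 2.7
tool_pos: [0.496, 0.2222, 0.0438]
tcp_rot: [2.185, 0.039, -2.212]
wrist_force: [-1.2, -0.6, -0.4]
width: 0.939
t 2.7 tcp [0.496  0.2222 0.0438] yaw -87.67 dp [ 1.57 -0.74 -0.5 ] rot [-0.003  0.012 -0.005] deg 0.8 F [-1.2 -0.6 -0.4] w 0.939 q6 1.91
```

```bash
python3 -m creep '[{"grip":8,"dp":[0,0,0],"rotation":[0,0,0]},{"grip":8,"dp":[0,0,0],"rotation":[0,0,0]}]'
python3 -c "
from h import *
go([.5005,.2297,.028],92.5)"
```

```text
time: 2.87
tool_pos: [0.5033, 0.2257, 0.0523]
tcp_rot: [2.204, 0.046, -2.198]
wrist_force: [1.3, -0.2, 0.0]
width: 0.938
t 2.87 tcp [0.5033 0.2257 0.0523] yaw -87.65 dp [ 2.43 -0.41  0.27] rot [-0.003 -0.003  0.001] deg 0.2 F [ 1.3 -0.2  0. ] w 0.938 q6 1.91
```

```bash
python3 -m creep '[{"grip":8,"dp":[0.4,-0.2,0],"rotation":[0,0,0]},{"grip":8,"dp":[0.8,-0.3,0.1],"rotation":[0,0,0]},{"grip":8,"dp":[1.2,-0.3,0.1],"rotation":[0,0,0]},{"grip":8,"dp":[1.2,-0.3,0.1],"rotation":[0,0,0]},{"grip":8,"dp":[1.2,-0.3,0.1],"rotation":[0,0,0]}]'
python3 -c "
from h import *
go([.5005,.2297,.028],92.5)"
```

```text
time: 3.28
tool_pos: [0.5005, 0.2289, 0.0385]
tcp_rot: [2.2, 0.046, -2.2]
wrist_force: [0.0, 0.4, 0.7]
width: 0.936
t 3.28 tcp [0.5005 0.2289 0.0385] yaw -87.59 dp [ 1.05 -0.08 -0.01] rot [-0.002 -0.     0.   ] deg 0.1 F [0.  0.4 0.7] w 0.936 q6 1.91
```

```bash
python3 -m creep '[{"grip":8,"dp":[0.5,-0.1,0],"rotation":[0,0,0]},{"grip":8,"dp":[1,-0.1,0],"rotation":[0,0,0]},{"grip":7,"dp":[1,-0.1,0],"rotation":[0,0,0]},{"grip":6,"dp":[1,-0.1,0],"rotation":[0,0,0]},{"grip":5.5,"dp":[1,-0.1,0],"rotation":[0,0,0]}]' 50
python3 -m creep '[{"grip":4.5,"dp":[0,0,0],"rotation":[0,0,0]},{"grip":4.5,"dp":[0,0,0],"rotation":[0,0,0]},{"grip":4.5,"dp":[0,0,0],"rotation":[0,0,0]},{"grip":4.5,"dp":[0,0,0],"rotation":[0,0,0]},{"grip":4.5,"dp":[0,0,0],"rotation":[0,0,0]}]' 50
python3 -c "
from h import *
go([.5005,.2297,.028],92.5)
c,im,d=cam('wrist','w2.png')"
```

```text
time: 3.7
tool_pos: [0.5003, 0.2297, 0.028]
tcp_rot: [2.2, 0.046, -2.201]
wrist_force: [-0.2, -0.3, 0.3]
width: 0.646
time: 4.12
tool_pos: [0.5005, 0.2299, 0.0286]
tcp_rot: [2.2, 0.046, -2.2]
wrist_force: [-1.7, -0.4, 4.4]
width: 0.565
t 4.12 tcp [0.5005 0.2299 0.0286] yaw -87.61 dp [0.06 0.02 0.  ] rot [-0.002 -0.     0.   ] deg 0.1 F [-1.7 -0.4  4.4] w 0.565 q6 1.91
```

View pics/w2.png

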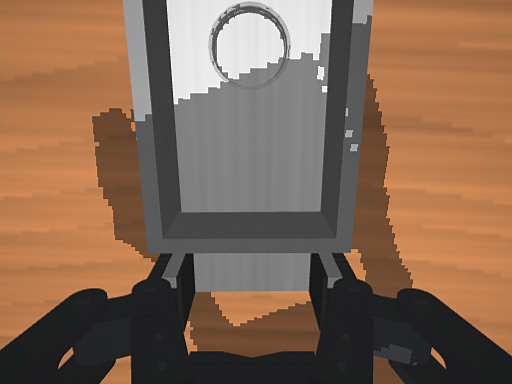

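The blank's end sits between both pads at row 270, and the opening matches its width, so I pull it out.

```bash
python3 -m creep '[{"grip":4.5,"dp":[0,0,0.4],"rotation":[0,0,0]},{"grip":4.5,"dp":[0,0,1.2],"rotation":[0,0,0]},{"grip":4.5,"dp":[0,0,2.2],"rotation":[0,0,0]},{"grip":4.5,"dp":[0,0,3.2],"rotation":[0,0,0]},{"grip":4.5,"dp":[0,0,4]  ,"rotation":[0,0,0]}]' 60
python3 -m creep '[{"grip":4.5,"dp":[0,0,1],"rotation":[0,0,0]},{"grip":4.5,"dp":[0,0,2],"rotation":[0,0,0]},{"grip":4.5,"dp":[0,0,3],"rotation":[0,0,0]},{"grip":4.5,"dp":[0,0,4],"rotation":[0,0,0]},{"grip":4.5,"dp":[0,0,4.8],"rotation":[0,0,0]}]' 60
python3 -m creep '[{"grip":4.5,"dp":[0,0,0.4],"rotation":[0,0,0]},{"grip":4.5,"dp":[0,0,0.4],"rotation":[0,0,0]}]' 60
python3 -c "
from h import *
go([.5005,.2297,.028],92.5)
c,im,d=cam('wrist','w3.png')"
```

```text
time: 4.58
tool_pos: [0.4596, 0.2281, 0.0284]
tcp_rot: [2.201, 0.046, -2.2]
wrist_force: [0.9, 1.0, 0.6]
width: 0.566
time: 5.0
tool_pos: [0.41, 0.2255, 0.0276]
tcp_rot: [2.197, 0.045, -2.203]
wrist_force: [0.1, -0.2, -0.9]
width: 0.565
time: 5.17
tool_pos: [0.4066, 0.2255, 0.0277]
tcp_rot: [2.197, 0.046, -2.202]
wrist_force: [0.2, -0.1, -1.1]
width: 0.563
t 5.17 tcp [0.4066 0.2255 0.0277] yaw -87.57 dp [-0.05 -0.02 -9.4 ] rot [-0.001  0.002 -0.001] deg 0.1 F [ 0.2 -0.1 -1.1] w 0.563 q6 1.98
```

View pics/w3.png

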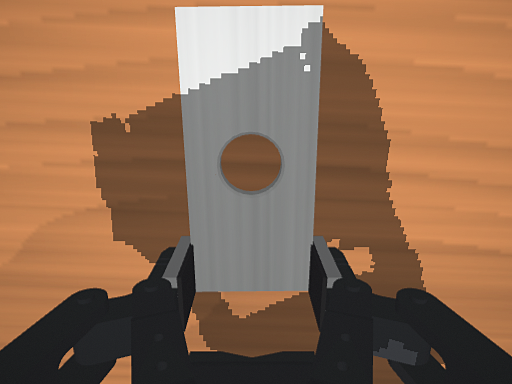

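The blank is clear of the magazine, with its hole at (251,162). Next I measure the hole in the tool frame, the droop and the magazine, and lift.

```bash
python3 -m creep '[{"grip":4.5,"dp":[-3,0,0],"rotation":[0,0,0]},{"grip":4.5,"dp":[-6,0,0],"rotation":[0,0,0]},{"grip":4.5,"dp":[-9,0,0],"rotation":[0,0,0]},{"grip":4.5,"dp":[-11,0,0],"rotation":[0,0,0]},{"grip":4.5,"dp":[-11,0,0],"rotation":[0,0,0]}]' 60
cat > hole.py <<'E'
from h import *
s=bot.read_state(); c,im,d=cam('wrist','hole_%d.png'%(s['time']*100)); P=pts(c,d)
p0=s['tool_pos'];R0=R.from_rotvec(s['tcp_rot'])
L=R0.inv().apply((P-p0).reshape(-1,3)).reshape(P.shape)*1000
m=(np.abs(L[...,0])<9)&(L[...,2]<-15)&(L[...,2]>-110)&(np.abs(L[...,1])<35)&(d>0)
q=L[m]; A=np.c_[q[:,1:],np.ones(len(q))]; k=np.linalg.lstsq(A,q[:,0],rcond=None)[0]; print('plane x=ay+bz+c',k.round(3),len(q))
ms=m.astype(np.uint8); cs,h=cv2.findContours(ms,cv2.RETR_CCOMP,cv2.CHAIN_APPROX_NONE)
for i,cc in enumerate(cs):
    if h[0][i][3]>=0 and len(cc)>40:
        (u,v),ax,an=cv2.fitEllipse(cc); 
        D=ray(c,[[u,v]],0)-ray(c,[[u,v]],.3); o=ray(c,[[u,v]],.3)
        zt=p0[2]-k[2]/1000+0 # top surface near tcp
        X=ray(c,[[u,v]],p0[2]-(k[1]*-43+k[2])/1000)[0]
        print('hole px',(u,v),ax,'world',X.round(4),'tool mm',(R0.inv().apply(X-p0)*1000).round(1))
go([.613,-.228,.14],92.5)
E
python3 hole.py
python3 -c "
from h import *
c,im,d=cam('top','t1.png'); cv2.imwrite('pics/t1z.png',cv2.resize(im[150:270,100:310,::-1],None,fx=3.8,fy=3.8))"
```

```text
time: 5.63
tool_pos: [0.4127, 0.2278, 0.1437]
tcp_rot: [2.213, 0.05, -2.192]
wrist_force: [0.9, 0.2, -0.2]
width: 0.563
plane x=ay+bz+c [-0.001 -0.    -0.919] 28069
hole px (250.3353271484375, 161.91624450683594) (57.75199890136719, 60.872413635253906) world [0.4568 0.2303 0.1446] tool mm [ -0.5  -0.6 -44.1]
t 5.68 tcp [0.4113 0.2271 0.1413] yaw -87.62 dp [  0.12  46.31 -18.26] rot [-0.002 -0.006  0.003] deg 0.4 F [ 0.4 -0.3 -1.5] w 0.567 q6 1.98
```

View pics/t1z.png

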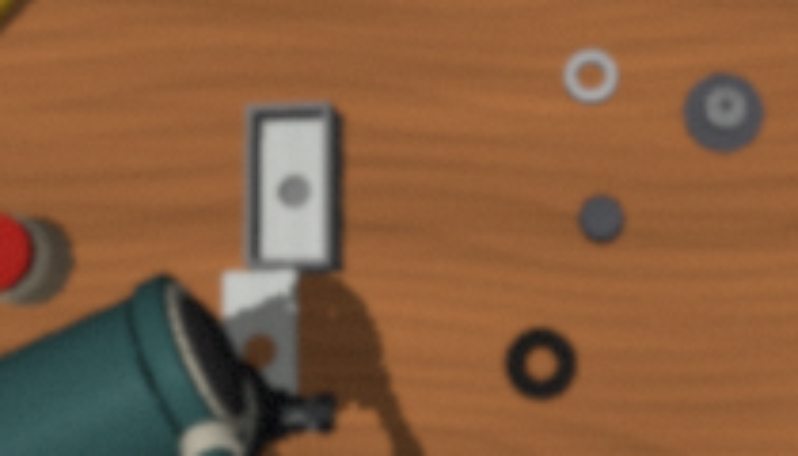

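Both other blanks stayed in the magazine, shown at zoomed pixel (293,190). The held blank is level, with its hole 44 mm ahead of the TCP. I carry it to the stand next.

```bash
python3 -c "
from h import *
go([.569,-.2304,.14],92.5)"
python3 -m creep '[{"grip":4.5,"dp":[0,2.5,-0.8],"rotation":[0,0,0]},{"grip":4.5,"dp":[0,6,-2],"rotation":[0,0,0]},{"grip":4.5,"dp":[0,9.5,-3.2],"rotation":[0,0,0]},{"grip":4.5,"dp":[0,13,-4.4],"rotation":[0,0,0]},{"grip":4.5,"dp":[0,16.5,-5.6],"rotation":[0,0,0]}]' 60
python3 -m creep '[{"grip":4.5,"dp":[0,3.5,-1.2],"rotation":[0,0,0]},{"grip":4.5,"dp":[0,7,-2.4],"rotation":[0,0,0]},{"grip":4.5,"dp":[0,10.5,-3.6],"rotation":[0,0,0]},{"grip":4.5,"dp":[0,14,-4.8],"rotation":[0,0,0]},{"grip":4.5,"dp":[0,17.5,-6],"rotation":[0,0,0]}]' 60
python3 -c "
from h import *
go([.569,-.2304,.14],92.5)"
```

```text
t 5.73 tcp [0.4097 0.2263 0.1392] yaw -87.62 dp [ -0.1   46.3  -14.02] rot [-0.002 -0.002  0.001] deg 0.2 F [-0.8  0.7 -1.5] w 0.563 q6 1.98
time: 6.15
tool_pos: [0.4703, 0.0618, 0.136]
tcp_rot: [2.196, 0.046, -2.204]
wrist_force: [1.5, -0.0, -1.1]
width: 0.567
time: 6.57
tool_pos: [0.5375, -0.1105, 0.1355]
tcp_rot: [2.197, 0.047, -2.206]
wrist_force: [0.8, 0.7, -1.3]
width: 0.568
t 6.57 tcp [ 0.5375 -0.1105  0.1355] yaw -87.63 dp [-0.47 12.11 -2.65] rot [-0.002  0.004  0.001] deg 0.3 F [ 0.8  0.7 -1.3] w 0.568 q6 1.28
```

```bash
python3 -m creep '[{"grip":4.5,"dp":[0,3.5,-0.8],"rotation":[0,0,0]},{"grip":4.5,"dp":[0,7,-1.6],"rotation":[0,0,0]},{"grip":4.5,"dp":[0,10,-2.4],"rotation":[0,0,0]},{"grip":4.5,"dp":[0,12,-2.7],"rotation":[0,0,0]},{"grip":4.5,"dp":[0,12,-2.7],"rotation":[0,0,0]}]' 60
python3 -m creep '[{"grip":4.5,"dp":[0,0,0],"rotation":[0,0,0]},{"grip":4.5,"dp":[0,0,0],"rotation":[0,0,0]},{"grip":4.5,"dp":[0,0,0],"rotation":[0,0,0]}]' 60
python3 hole.py
python3 - <<'E'
from h import *
go([.569,-.2304,.14],92.5)
c,im,d=cam('top','t2.png'); cv2.imwrite('pics/t2z.png',cv2.resize(im[130:260,250:400,::-1],None,fx=4,fy=4))
E
ls pics
```

```text
time: 6.98
tool_pos: [0.5703, -0.2315, 0.1355]
tcp_rot: [2.199, 0.042, -2.205]
wrist_force: [0.6, 0.8, -0.2]
width: 0.567
time: 7.23
tool_pos: [0.5697, -0.2263, 0.1368]
tcp_rot: [2.198, 0.048, -2.203]
wrist_force: [-0.2, 0.2, -1.4]
width: 0.561
plane x=ay+bz+c [-0.001 -0.001 -0.856] 28035
hole px (250.3160400390625, 161.88653564453125) (57.780364990234375, 60.83381652832031) world [ 0.6138 -0.2238  0.1376] tool mm [ -0.9  -0.6 -44.2]
t 7.28 tcp [ 0.57   -0.2263  0.1373] yaw -87.54 dp [-0.28  0.36 -4.29] rot [-0.001  0.002  0.001] deg 0.1 F [ 0.2  0.5 -1. ] w 0.563 q6 1.11
t 7.28 tcp [ 0.57   -0.2263  0.1373] yaw -87.54 dp [-0.27  0.41  0.11] rot [-0.001  0.002  0.001] deg 0.1 F [ 0.2  0.5 -1. ] w 0.563 q6 1.11
hole_563.png
hole_723.png
scene0.png
t1.png
t1z.png
t2.png
t2z.png
top0.png
topz.png
w1.png
w2.png
w3.png
wrist0.png
```

View pics/t2z.png

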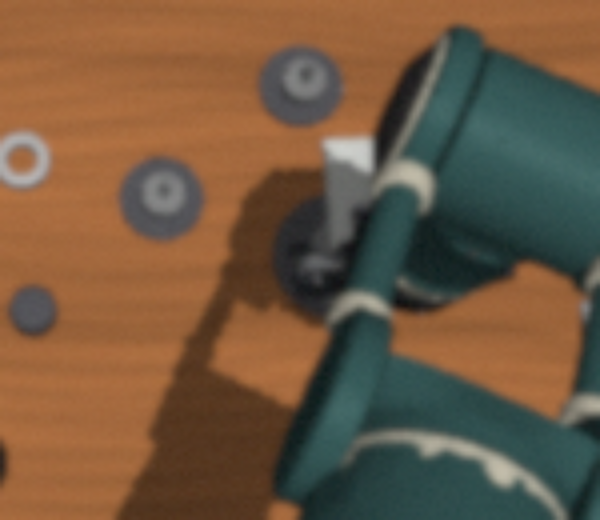

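The top view is blocked by the arm, so I shift 4 mm and check through the hole with the wrist camera.

```bash
python3 -m creep '[{"grip":4.5,"dp":[0.2,0.3,0],"rotation":[0,0,0]},{"grip":4.5,"dp":[0.4,0.4,0.1],"rotation":[0,0,0]},{"grip":4.5,"dp":[0.7,0.4,0.1],"rotation":[0,0,0]},{"grip":4.5,"dp":[1,0.4,0.1],"rotation":[0,0,0]},{"grip":4.5,"dp":[1,0.4,0.1],"rotation":[0,0,0]}]' 60
python3 -m creep '[{"grip":4.5,"dp":[0,0,0],"rotation":[0,0,0]},{"grip":4.5,"dp":[0,0,0],"rotation":[0,0,0]}]' 60
python3 hole.py
python3 - <<'E'
from h import *
s=bot.read_state()
c,im,d=cam('wrist','w4.png'); P=pts(c,d); cv2.imwrite('pics/w4z.png',cv2.resize(im[90:240,170:330,::-1],None,fx=4,fy=4))
w=P[110:215,200:300]; 
m=(w[...,2]>.065)&(w[...,2]<.095); q=w[m]; print('post',q.mean(0),q.min(0),q.max(0),len(q))
print('boss z',np.median(w[(w[...,2]>.02)&(w[...,2]<.05)],axis=0))
E
```

```text
time: 7.75
tool_pos: [0.5693, -0.2313, 0.1274]
tcp_rot: [2.199, 0.047, -2.202]
wrist_force: [-0.3, -0.3, -0.6]
width: 0.564
time: 7.92
tool_pos: [0.5698, -0.2317, 0.1282]
tcp_rot: [2.2, 0.046, -2.2]
wrist_force: [-0.1, 0.0, -1.4]
width: 0.565
plane x=ay+bz+c [-0.001 -0.001 -0.891] 28020
hole px (250.30880737304688, 161.87286376953125) (57.83271026611328, 60.79779052734375) world [ 0.614  -0.2292  0.1291] tool mm [ -0.9  -0.6 -44.2]
t 7.97 tcp [ 0.5699 -0.2317  0.1284] yaw -87.61 dp [-1.16 -0.19 -4.32] rot [-0.002 -0.    -0.   ] deg 0.1 F [ 0.4 -1.  -2.3] w 0.561 q6 1.1
post [ 0.61299489 -0.22821115  0.08520706] [ 0.60623016 -0.23389292  0.06506562] [ 0.61795449 -0.22236357  0.09187489] 455
boss z [ 0.59752989 -0.23104694  0.03371954]
```

View pics/w4z.png

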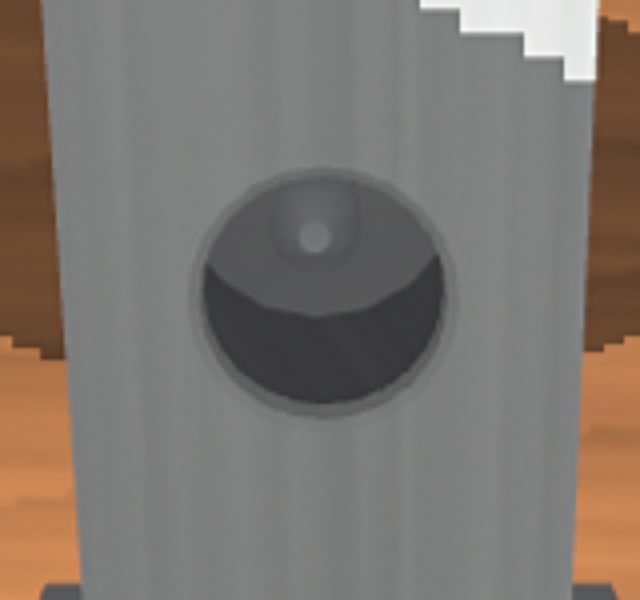

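The post tip shows inside the hole, at zoomed pixel (315,237). It measures (0.613,-0.228) against the hole at (0.614,-0.229), and the boss height of 34 mm agrees. I lower the blank.

```bash
python3 -m creep '[{"grip":4.5,"dp":[1,-0.1,0.1],"rotation":[0,0,0]},{"grip":4.5,"dp":[2,-0.1,0.1],"rotation":[0,0,0]},{"grip":4.5,"dp":[3,-0.1,0.1],"rotation":[0,0,0]},{"grip":4.5,"dp":[3.8,-0.1,0.1],"rotation":[0,0,0]},{"grip":4.5,"dp":[3.8,-0.1,0.1],"rotation":[0,0,0]}]' 60
python3 -c "
from h import *
go([.569,-.2304,.044],92.5)"
python3 -m creep '[{"grip":4.5,"dp":[1,0,0],"rotation":[0,0,0]},{"grip":4.5,"dp":[2,0,0],"rotation":[0,0,0]},{"grip":4.5,"dp":[3,0,0],"rotation":[0,0,0]},{"grip":4.5,"dp":[4,0,0],"rotation":[0,0,0]},{"grip":4.5,"dp":[4.3,0,0],"rotation":[0,0,0]}]' 60
python3 -c "
from h import *
go([.569,-.2304,.04],92.5)"
```

```text
time: 8.43
tool_pos: [0.5666, -0.2298, 0.0868]
tcp_rot: [2.196, 0.049, -2.207]
wrist_force: [-0.4, 0.6, -1.6]
width: 0.564
t 8.43 tcp [ 0.5666 -0.2298  0.0868] yaw -87.61 dp [ 4.28  0.08 -0.25] rot [-0.002  0.005  0.002] deg 0.3 F [-0.4  0.6 -1.6] w 0.564 q6 1.1
time: 8.85
tool_pos: [0.5674, -0.2301, 0.0447]
tcp_rot: [2.198, 0.048, -2.205]
wrist_force: [-0.2, -0.2, -0.5]
width: 0.565
t 8.85 tcp [ 0.5674 -0.2301  0.0447] yaw -87.61 dp [ 0.47  0.04 -0.16] rot [-0.002  0.003  0.002] deg 0.2 F [-0.2 -0.2 -0.5] w 0.565 q6 1.1
```

```bash
python3 -m creep '[{"grip":4.5,"dp":[0.2,0,-0.1],"rotation":[0,0,0]},{"grip":4.5,"dp":[0.4,0,-0.1],"rotation":[0,0,0]},{"grip":4.5,"dp":[0.5,0,-0.1],"rotation":[0,0,0]},{"grip":4.5,"dp":[0.5,0,-0.1],"rotation":[0,0,0]}]' 30
python3 -c "
from h import *
go([.569,-.2304,.04],92.5)"
```

```text
time: 9.18
tool_pos: [0.5701, -0.2308, 0.0425]
tcp_rot: [2.201, 0.046, -2.2]
wrist_force: [-0.2, 0.2, -1.6]
width: 0.564
t 9.18 tcp [ 0.5701 -0.2308  0.0425] yaw -87.6 dp [ 0.25 -0.04  0.11] rot [-0.002 -0.    -0.   ] deg 0.1 F [-0.2  0.2 -1.6] w 0.564 q6 1.1
```

```bash
python3 -m creep '[{"grip":4.5,"dp":[0.1,0,0.1],"rotation":[0,0,0]},{"grip":4.5,"dp":[0.2,0,0.1],"rotation":[0,0,0]},{"grip":4.5,"dp":[0.3,0,0.1],"rotation":[0,0,0]},{"grip":4.5,"dp":[0.3,0,0.1],"rotation":[0,0,0]}]' 30
python3 hole.py
```

```text
time: 9.52
tool_pos: [0.5687, -0.2307, 0.0393]
tcp_rot: [2.2, 0.046, -2.2]
wrist_force: [-0.4, 0.4, -0.6]
width: 0.566
plane x=ay+bz+c [-0.     0.007 -0.066] 28305
hole px (249.5110321044922, 189.43394470214844) (44.919090270996094, 71.32305145263672) world [ 0.6017 -0.2284  0.0396] tool mm [ -0.4  -0.9 -33. ]
t 9.57 tcp [ 0.5687 -0.2307  0.0393] yaw -87.61 dp [-10.07  -0.08  -4.43] rot [-0.002  0.     0.   ] deg 0.1 F [ 0.1  0.6 -1.1] w 0.565 q6 1.1
```

```bash
python3 -m creep '[{"grip":5.5,"dp":[0,0,0],"rotation":[0,0,0]},{"grip":6,"dp":[0,0,0],"rotation":[0,0,0]},{"grip":7,"dp":[0,0,0],"rotation":[0,0,0]},{"grip":8,"dp":[0,0,0],"rotation":[0,0,0]},{"grip":8,"dp":[0,0,0],"rotation":[0,0,0]}]' 30
python3 -c "
from h import *
go([.569,-.2304,.04],92.5)
c,im,d=cam('wrist','w5.png')
P=pts(c,d)
for u,v in [(220,20),(250,20),(280,20),(210,250),(250,260),(290,250)]: print(P[v,u].round(4))"
```

```text
time: 9.98
tool_pos: [0.569, -0.2308, 0.0394]
tcp_rot: [2.201, 0.046, -2.2]
wrist_force: [0.5, -0.2, 0.4]
width: 0.933
t 9.98 tcp [ 0.569  -0.2308  0.0394] yaw -87.61 dp [-0.06 -0.04 -0.01] rot [-0.002 -0.    -0.   ] deg 0.1 F [ 0.5 -0.2  0.4] w 0.933 q6 1.1
[ 0.6618 -0.216   0.0403]
[ 0.6623 -0.2262  0.0401]
[ 0.6627 -0.2364  0.0403]
[ 0.5752 -0.2132  0.0401]
[ 0.5708 -0.2299  0.0392]
[ 0.5765 -0.2462  0.04  ]
```

View pics/w5.png

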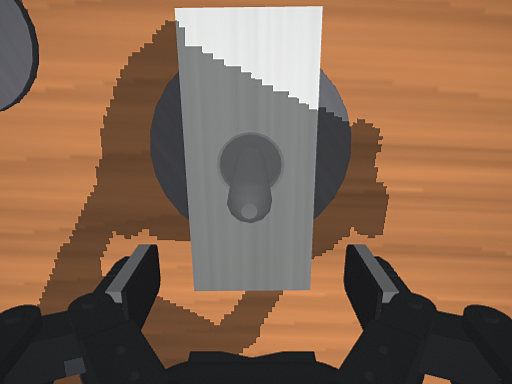

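The blank lies flat, with both ends reading z=0.040, and the post stands through the hole at (249,210). I lift and go for the ring.

```bash
python3 -m creep '[{"grip":8.5,"dp":[-3,0,0],"rotation":[0,0,0]},{"grip":8.5,"dp":[-7,0,0],"rotation":[0,0,0]},{"grip":8.5,"dp":[-11,0,0],"rotation":[0,0,0]},{"grip":8.5,"dp":[-14,-1,0.5],"rotation":[0,0,0]},{"grip":8.5,"dp":[-14,-5,2],"rotation":[0,0,0]}]' 30
python3 -c "
from h import *
go([.455,.0424,.17],92.5)"
python3 -m creep '[{"grip":8.5,"dp":[0,-3.5,1.5],"rotation":[0,0,0]},{"grip":8.5,"dp":[0,-7,3],"rotation":[0,0,0]},{"grip":8.5,"dp":[0,-10.5,4.5],"rotation":[0,0,0]},{"grip":8.5,"dp":[0,-14,6],"rotation":[0,0,0]},{"grip":8.5,"dp":[0,-17,7],"rotation":[0,0,0]}]' 30
python3 -c "
from h import *
go([.455,.0424,.17],92.5)"
```

```text
time: 10.45
tool_pos: [0.5541, -0.188, 0.1889]
tcp_rot: [2.216, 0.033, -2.179]
wrist_force: [2.6, 0.1, 1.0]
width: 0.997
t 10.45 tcp [ 0.5541 -0.188   0.1889] yaw -87.8 dp [  1.53 -23.42   9.04] rot [-0.005 -0.016 -0.009] deg 1.1 F [2.6 0.1 1. ] w 0.997 q6 1.16
time: 10.87
tool_pos: [0.4683, -0.0139, 0.1792]
tcp_rot: [2.2, 0.046, -2.201]
wrist_force: [0.7, 0.3, 0.2]
width: 0.999
t 10.87 tcp [ 0.4683 -0.0139  0.1792] yaw -87.61 dp [ 0.92 -5.68  1.09] rot [-0.002  0.     0.   ] deg 0.1 F [0.7 0.3 0.2] w 0.999 q6 1.45
```

```bash
python3 -m creep '[{"grip":8.5,"dp":[0,-2.5,0.5],"rotation":[0,0,0]},{"grip":8.5,"dp":[0.5,-4.5,0.9],"rotation":[0,0,0]},{"grip":8.5,"dp":[1,-5.5,1.1],"rotation":[0,0,0]},{"grip":8.5,"dp":[1,-5.5,1.1],"rotation":[0,0,0]},{"grip":8.5,"dp":[1,-5.5,1.1],"rotation":[0,0,0]}]' 30
cat > obj.py <<'E'
import sys
from h import *
zl,zh,zt=map(float,sys.argv[1:4]); g=np.array([float(x) for x in sys.argv[4:6]]); rad=float(sys.argv[6])
s=bot.read_state(); c,im,d=cam('wrist','o_%d.png'%(s['time']*100)); P=pts(c,d)
m=((P[...,2]>zl)&(P[...,2]<zh)&(np.hypot(P[...,0]-g[0],P[...,1]-g[1])<rad)).astype(np.uint8)
cs,h=cv2.findContours(m,cv2.RETR_EXTERNAL,cv2.CHAIN_APPROX_NONE); cc=max(cs,key=cv2.contourArea)
X=ray(c,cc[:,0,:].astype(float),zt)[:,:2]*1000
(x,y),r=cv2.minEnclosingCircle(X.astype(np.float32)); print('circle',x,y,r,'uv',cc[:,0].mean(0),'zmed',np.median(P[...,2][m>0]))
go([x/1000,y/1000,zt],92.5)
E
python3 obj.py .015 .025 .02 .455 .042 .045; ls -t pics|head -1
```

```text
time: 11.28
tool_pos: [0.4566, 0.0387, 0.1689]
tcp_rot: [2.198, 0.047, -2.2]
wrist_force: [-0.1, 0.2, -0.6]
width: 0.996
circle 455.31817626953125 43.376792907714844 27.86944007873535 uv [246.06043956 175.36263736] zmed 0.019600713545710767
t 11.33 tcp [0.4571 0.0382 0.1692] yaw -87.58 dp [14.92 -0.53  0.15] rot [-0.001  0.    -0.001] deg 0.1 F [-0.2 -0.8 -0.9] w 0.998 q6 1.56
o_1128.png
```

```bash
python3 -m creep '[{"grip":8.5,"dp":[3,-0.5,0.1],"rotation":[0,0,0]},{"grip":8.5,"dp":[6,-0.5,0.1],"rotation":[0,0,0]},{"grip":8.5,"dp":[9,-0.5,0.1],"rotation":[0,0,0]},{"grip":8.5,"dp":[11,-0.5,0.1],"rotation":[0,0,0]},{"grip":8.5,"dp":[11,-0.5,0.1],"rotation":[0,0,0]}]' 30
python3 -m creep '[{"grip":8.5,"dp":[0.5,0,0],"rotation":[0,0,0]},{"grip":8.5,"dp":[1,0,0],"rotation":[0,0,0]},{"grip":8.5,"dp":[1,0,0],"rotation":[0,0,0]}]' 30
python3 -c "
from h import *
go([.4553,.0433,.018],92.5)"
```

```text
time: 11.75
tool_pos: [0.4521, 0.0423, 0.055]
tcp_rot: [2.191, 0.043, -2.211]
wrist_force: [-1.6, -0.5, -0.7]
width: 0.994
time: 12.0
tool_pos: [0.4567, 0.0434, 0.0499]
tcp_rot: [2.202, 0.045, -2.199]
wrist_force: [0.1, 0.1, -0.8]
width: 0.995
t 12.0 tcp [0.4567 0.0434 0.0499] yaw -87.65 dp [ 3.19 -0.    0.15] rot [-0.003 -0.002 -0.   ] deg 0.2 F [ 0.1  0.1 -0.8] w 0.995 q6 1.57
```

```bash
python3 -m creep '[{"grip":8.5,"dp":[1,0,0.1],"rotation":[0,0,0]},{"grip":8.5,"dp":[2,0,0.1],"rotation":[0,0,0]},{"grip":8.5,"dp":[3,0,0.1],"rotation":[0,0,0]},{"grip":8,"dp":[3.1,0,0.1],"rotation":[0,0,0]},{"grip":7,"dp":[3.1,0,0.1],"rotation":[0,0,0]}]' 30
python3 -m creep '[{"grip":6,"dp":[0,0,0],"rotation":[0,0,0]},{"grip":5,"dp":[0,0,0],"rotation":[0,0,0]},{"grip":5,"dp":[0,0,0],"rotation":[0,0,0]},{"grip":5,"dp":[0,0,0],"rotation":[0,0,0]},{"grip":5,"dp":[0,0,0],"rotation":[0,0,0]}]' 30
python3 -c "
from h import *
go([.4553,.0433,.018],92.5); cam('wrist','w6.png')"
```

```text
time: 12.42
tool_pos: [0.4534, 0.0438, 0.0171]
tcp_rot: [2.197, 0.046, -2.203]
wrist_force: [-0.6, 0.3, -0.4]
width: 0.829
time: 12.83
tool_pos: [0.4551, 0.0438, 0.0187]
tcp_rot: [2.202, 0.046, -2.199]
wrist_force: [0.4, 0.4, 1.8]
width: 0.64
t 12.83 tcp [0.4551 0.0438 0.0187] yaw -87.6 dp [ 0.07  0.05 -0.01] rot [-0.002 -0.001  0.   ] deg 0.1 F [0.4 0.4 1.8] w 0.64 q6 1.57
```

View pics/w6.png

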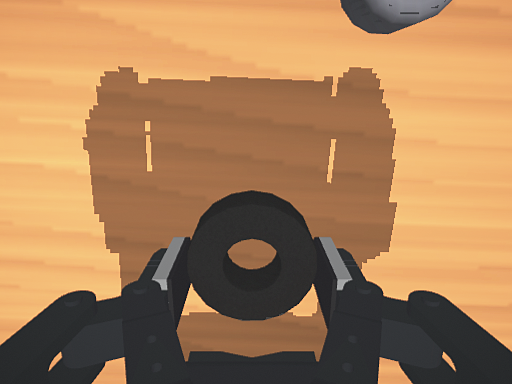

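The ring is held between both pads, centred at about (252,255). I lift and carry it.

```bash
python3 -m creep '[{"grip":5,"dp":[-2,0,0],"rotation":[0,0,0]},{"grip":5,"dp":[-5,0,0],"rotation":[0,0,0]},{"grip":5,"dp":[-9,0,0],"rotation":[0,0,0]},{"grip":5,"dp":[-12,1,-0.5],"rotation":[0,0,0]},{"grip":5,"dp":[-13.5,4,-2.5],"rotation":[0,0,0]}]' 30
python3 -c "
from h import *
go([.6128,-.2284,.15],92.5)"
```

```text
time: 13.3
tool_pos: [0.4812, 0.0068, 0.1571]
tcp_rot: [2.203, 0.051, -2.196]
wrist_force: [1.5, 0.8, -0.6]
width: 0.641
t 13.3 tcp [0.4812 0.0068 0.1571] yaw -87.42 dp [  0.72  24.09 -12.09] rot [ 0.001 -0.003  0.001] deg 0.2 F [ 1.5  0.8 -0.6] w 0.641 q6 1.49
```

```bash
python3 -m creep '[{"grip":5,"dp":[0,3,-1.5],"rotation":[0,0,0]},{"grip":5,"dp":[0,6.5,-3.2],"rotation":[0,0,0]},{"grip":5,"dp":[0,10,-5],"rotation":[0,0,0]},{"grip":5,"dp":[0,13.5,-6.7],"rotation":[0,0,0]},{"grip":5,"dp":[0,17,-8.5],"rotation":[0,0,0]}]' 30
python3 -m creep '[{"grip":5,"dp":[0,3,-1.5],"rotation":[0,0,0]},{"grip":5,"dp":[0,5.5,-2.7],"rotation":[0,0,0]},{"grip":5,"dp":[0,7,-3.6],"rotation":[0,0,0]},{"grip":5,"dp":[0,7,-3.6],"rotation":[0,0,0]},{"grip":5,"dp":[0,7,-3.6],"rotation":[0,0,0]}]' 30
python3 -m creep '[{"grip":5,"dp":[0,0,0],"rotation":[0,0,0]},{"grip":5,"dp":[0,0,0],"rotation":[0,0,0]}]' 30
cat > held.py <<'E'
import sys
from h import *
s=bot.read_state(); c,im,d=cam('wrist','held_%d.png'%(s['time']*100)); P=pts(c,d)
p0=s['tool_pos'];R0=R.from_rotvec(s['tcp_rot']); rad=float(sys.argv[1])
L=R0.inv().apply((P-p0).reshape(-1,3)).reshape(P.shape)*1000
w=(np.abs(L[...,1])<rad)&(np.abs(L[...,2])<rad+3)&(L[...,0]>-30)&(L[...,0]<15)&(d>0)
x=L[...,0][w]; h,e=np.histogram(x,np.arange(-30,16,1)); k=h.argmax(); xt=np.median(x[(x>e[k]-1)&(x<e[k]+2)]); print('top face tool x',round(xt,2))
q=L[w&(np.abs(L[...,0]-xt)<2.5)]; print('tilt',np.linalg.lstsq(np.c_[q[:,1:],np.ones(len(q))],q[:,0],rcond=None)[0].round(3))
print('y range',np.percentile(q[:,1],[.5,99.5]).round(1),'z range',np.percentile(q[:,2],[.5,99.5]).round(1))
u0,u1,v0,v1=170,340,120,330
cv2.imwrite('pics/hz.png',cv2.resize(im[v0:v1,u0:u1,::-1],None,fx=2.8,fy=2.8))
go([.6128,-.2284,.15],92.5)
E
python3 held.py 27
```

```text
time: 13.72
tool_pos: [0.5735, -0.1631, 0.153]
tcp_rot: [2.2, 0.046, -2.201]
wrist_force: [0.6, 0.7, -0.0]
width: 0.639
time: 14.13
tool_pos: [0.6119, -0.2305, 0.1525]
tcp_rot: [2.2, 0.045, -2.203]
wrist_force: [-0.1, 0.8, -0.5]
width: 0.635
time: 14.3
tool_pos: [0.6113, -0.2287, 0.1529]
tcp_rot: [2.199, 0.048, -2.202]
wrist_force: [0.4, -0.1, -1.0]
width: 0.637
top face tool x -0.86
tilt [-0.    -0.001 -0.827]
y range [-26.2  26.8] z range [-26.9  26.2]
t 14.35 tcp [ 0.6115 -0.2286  0.1531] yaw -87.54 dp [ 0.31 -0.02 -0.13] rot [-0.001  0.001  0.001] deg 0.1 F [-0.3  0.1 -0.5] w 0.639 q6 1.13
```

View pics/hz.png

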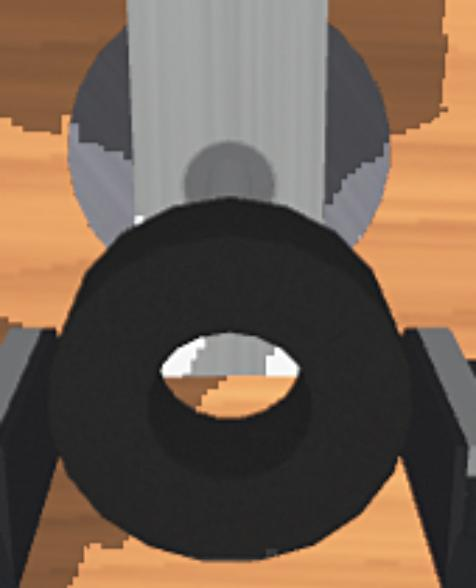

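The ring sits level and centred in the hand to 0.3 mm, with its underside 19 mm below the TCP. I lower it.

```bash
python3 -m creep '[{"grip":5,"dp":[1,0,-0.1],"rotation":[0,0,0]},{"grip":5,"dp":[2,0,-0.1],"rotation":[0,0,0]},{"grip":5,"dp":[3,0,-0.1],"rotation":[0,0,0]},{"grip":5,"dp":[3.8,0,-0.1],"rotation":[0,0,0]},{"grip":5,"dp":[3.8,0,-0.1],"rotation":[0,0,0]}]' 30
python3 -m creep '[{"grip":5,"dp":[0,0,0],"rotation":[0,0,0]},{"grip":5,"dp":[0,0,0],"rotation":[0,0,0]}]' 30
python3 -c "
from h import *
go([.6128,-.2284,.059],92.5)"
```

```text
time: 14.77
tool_pos: [0.611, -0.2288, 0.1117]
tcp_rot: [2.196, 0.049, -2.207]
wrist_force: [-0.5, -0.2, -0.6]
width: 0.636
time: 14.93
tool_pos: [0.6132, -0.2299, 0.1151]
tcp_rot: [2.2, 0.046, -2.201]
wrist_force: [0.1, -0.5, -0.3]
width: 0.636
t 14.93 tcp [ 0.6132 -0.2299  0.1151] yaw -87.61 dp [ 5.61 -0.15  0.04] rot [-0.002  0.     0.   ] deg 0.1 F [ 0.1 -0.5 -0.3] w 0.636 q6 1.13
```

```bash
python3 -m creep '[{"grip":5,"dp":[0.8,-0.1,0],"rotation":[0,0,0]},{"grip":5,"dp":[1.6,-0.1,0],"rotation":[0,0,0]},{"grip":5,"dp":[2.4,-0.1,0],"rotation":[0,0,0]},{"grip":5,"dp":[3.2,-0.1,0],"rotation":[0,0,0]},{"grip":5,"dp":[4,-0.1,0],"rotation":[0,0,0]}]' 30
python3 -m creep '[{"grip":5,"dp":[0.3,0,0],"rotation":[0,0,0]},{"grip":5,"dp":[0.6,0,0],"rotation":[0,0,0]},{"grip":5,"dp":[0.9,0,0],"rotation":[0,0,0]},{"grip":5,"dp":[1.2,0,0],"rotation":[0,0,0]},{"grip":5,"dp":[1.2,0,0],"rotation":[0,0,0]}]' 30
python3 -c "
from h import *
go([.6128,-.2284,.059],92.5)"
```

```text
time: 15.35
tool_pos: [0.6128, -0.2287, 0.074]
tcp_rot: [2.2, 0.046, -2.201]
wrist_force: [0.7, 0.0, 0.1]
width: 0.637
time: 15.77
tool_pos: [0.613, -0.2288, 0.0628]
tcp_rot: [2.2, 0.046, -2.201]
wrist_force: [-0.8, 0.1, -0.6]
width: 0.635
t 15.77 tcp [ 0.613  -0.2288  0.0628] yaw -87.6 dp [ 0.38 -0.04  0.01] rot [-0.002  0.     0.   ] deg 0.1 F [-0.8  0.1 -0.6] w 0.635 q6 1.13
```

```bash
python3 -m creep '[{"grip":5,"dp":[0.1,0,0],"rotation":[0,0,0]},{"grip":5,"dp":[0.2,0,0],"rotation":[0,0,0]},{"grip":5,"dp":[0.3,0,0],"rotation":[0,0,0]},{"grip":5,"dp":[0.4,0,0],"rotation":[0,0,0]},{"grip":5,"dp":[0.4,0,0],"rotation":[0,0,0]}]' 30
python3 -c "
from h import *
go([.6128,-.2284,.059],92.5)"
```

```text
time: 16.18
tool_pos: [0.6131, -0.2288, 0.0592]
tcp_rot: [2.2, 0.046, -2.2]
wrist_force: [-0.1, -0.4, -0.2]
width: 0.638
t 16.18 tcp [ 0.6131 -0.2288  0.0592] yaw -87.61 dp [ 0.02 -0.05  0.02] rot [-0.002  0.     0.   ] deg 0.1 F [-0.1 -0.4 -0.2] w 0.638 q6 1.13
```

```bash
python3 -m creep '[{"grip":5.5,"dp":[0.1,0,0],"rotation":[0,0,0]},{"grip":6,"dp":[0.1,0,0],"rotation":[0,0,0]},{"grip":7,"dp":[0.1,0,0],"rotation":[0,0,0]},{"grip":8,"dp":[0.1,0,0],"rotation":[0,0,0]},{"grip":8.5,"dp":[0.1,0,0],"rotation":[0,0,0]}]' 30
python3 -m creep '[{"grip":8.5,"dp":[-3,0,0],"rotation":[0,0,0]},{"grip":8.5,"dp":[-6,0,0],"rotation":[0,0,0]},{"grip":8.5,"dp":[-9,0,0],"rotation":[0,0,0]},{"grip":8.5,"dp":[-11,0,2],"rotation":[0,0,0]},{"grip":8.5,"dp":[-12,0,5],"rotation":[0,0,0]}]' 30
python3 -c "
from h import *
c,im,d=cam('wrist','w7.png');P=pts(c,d)
m=(P[...,2]>.05)&(P[...,2]<.07)&(np.hypot(P[...,0]-.613,P[...,1]+.228)<.04); q=P[m]
print(len(q),np.median(q[:,2]),np.linalg.lstsq(np.c_[q[:,:2]-q[:,:2].mean(0),np.ones(len(q))],q[:,2],rcond=None)[0],cv2.minEnclosingCircle((q[:,:2]*1000).astype(np.float32)))
go([.6825,.0078,.17],92.5)"
```

```text
time: 16.6
tool_pos: [0.6133, -0.2289, 0.0584]
tcp_rot: [2.201, 0.046, -2.2]
wrist_force: [-0.6, 0.2, -0.3]
width: 0.994
time: 17.02
tool_pos: [0.5669, -0.232, 0.183]
tcp_rot: [2.207, 0.044, -2.189]
wrist_force: [0.2, -0.4, 0.6]
width: 0.993
3783 0.059664560900408684 [ 0.0048526  -0.0006325   0.05956711] ((613.06591796875, -228.91458129882812), 27.98228645324707)
t 17.07 tcp [ 0.5602 -0.2318  0.1828] yaw -87.58 dp [  1.23 -23.42 -13.23] rot [-0.001 -0.001 -0.002] deg 0.2 F [-5.4  1.3  0.6] w 0.994 q6 1.1
```

View pics/w7.png

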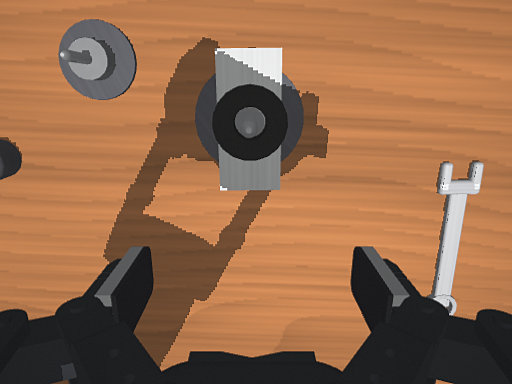

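The ring is flat, with its top at 59.7 mm, and concentric with the post at (250,122). On to the spacer.

```bash
python3 -m creep '[{"grip":8.5,"dp":[0,-3.5,-1.8],"rotation":[0,0,0]},{"grip":8.5,"dp":[0,-7,-3.7],"rotation":[0,0,0]},{"grip":8.5,"dp":[0,-10.5,-5.6],"rotation":[0,0,0]},{"grip":8.5,"dp":[0,-14,-7.5],"rotation":[0,0,0]},{"grip":8.5,"dp":[0,-17.5,-9.5],"rotation":[0,0,0]}]' 30
python3 -m creep '[{"grip":8.5,"dp":[0,-3,-1],"rotation":[0,0,0]},{"grip":8.5,"dp":[0,-5.5,-2],"rotation":[0,0,0]},{"grip":8.5,"dp":[0,-6,-2.5],"rotation":[0,0,0]},{"grip":8.5,"dp":[0,-6,-2.5],"rotation":[0,0,0]},{"grip":8.5,"dp":[0,-6,-2.5],"rotation":[0,0,0]}]' 30
python3 obj.py .010 .022 .016 .6825 .0078 .03
```

```text
time: 17.48
tool_pos: [0.6511, -0.0507, 0.1783]
tcp_rot: [2.201, 0.045, -2.201]
wrist_force: [-0.3, -0.2, 0.0]
width: 0.996
time: 17.9
tool_pos: [0.6731, 0.0086, 0.1779]
tcp_rot: [2.199, 0.046, -2.2]
wrist_force: [-0.6, -0.3, 0.3]
width: 0.994
circle 682.4674682617188 8.204163551330566 20.81871223449707 uv [252.72180451 160.14285714] zmed 0.015486415384349486
t 17.95 tcp [0.6728 0.0079 0.1779] yaw -87.62 dp [16.19 -0.   -0.98] rot [-0.002  0.001 -0.001] deg 0.1 F [-0.4 -0.2  0.2] w 0.996 q6 1.5
```

```bash
python3 -m creep '[{"grip":8.5,"dp":[3,0,-0.9],"rotation":[0,0,0]},{"grip":8.5,"dp":[6,0,-0.9],"rotation":[0,0,0]},{"grip":8.5,"dp":[9,0,-0.9],"rotation":[0,0,0]},{"grip":7.5,"dp":[11.5,0,-0.9],"rotation":[0,0,0]},{"grip":7.5,"dp":[12,0,-0.9],"rotation":[0,0,0]}]' 40
python3 -m creep '[{"grip":7.5,"dp":[0.5,0,0],"rotation":[0,0,0]},{"grip":7.5,"dp":[1,0,0],"rotation":[0,0,0]},{"grip":7,"dp":[1,0,0],"rotation":[0,0,0]},{"grip":6.5,"dp":[1,0,0],"rotation":[0,0,0]}]' 40
python3 -c "
from h import *
go([.6825,.0082,.016],92.5)"
```

```text
time: 18.37
tool_pos: [0.6775, 0.0072, 0.0525]
tcp_rot: [2.191, 0.044, -2.212]
wrist_force: [-1.3, -0.3, -1.4]
width: 0.876
time: 18.7
tool_pos: [0.6835, 0.0089, 0.0501]
tcp_rot: [2.204, 0.045, -2.197]
wrist_force: [-0.4, 0.7, 0.4]
width: 0.758
t 18.7 tcp [0.6835 0.0089 0.0501] yaw -87.63 dp [3.41 0.06 0.12] rot [-0.002 -0.003 -0.   ] deg 0.2 F [-0.4  0.7  0.4] w 0.758 q6 1.51
```

```bash
python3 -m creep '[{"grip":6.5,"dp":[1,0,0.1],"rotation":[0,0,0]},{"grip":6.5,"dp":[2,0,0.1],"rotation":[0,0,0]},{"grip":6.5,"dp":[2.8,0,0.1],"rotation":[0,0,0]},{"grip":6.5,"dp":[3.3,0,0.1],"rotation":[0,0,0]},{"grip":6.5,"dp":[3.3,0,0.1],"rotation":[0,0,0]}]' 40
python3 -c "
from h import *
go([.6825,.0082,.016],92.5)"
python3 -m creep '[{"grip":5.5,"dp":[0,0,0],"rotation":[0,0,0]},{"grip":4.5,"dp":[0,0,0],"rotation":[0,0,0]},{"grip":3.7,"dp":[0,0,0],"rotation":[0,0,0]},{"grip":3.7,"dp":[0,0,0],"rotation":[0,0,0]},{"grip":3.7,"dp":[0,0,0],"rotation":[0,0,0]}]' 40
python3 -c "
from h import *
go([.6825,.0082,.016],92.5); cam('wrist','w8.png')"
```

```text
time: 19.12
tool_pos: [0.6795, 0.0094, 0.0129]
tcp_rot: [2.196, 0.046, -2.205]
wrist_force: [-1.0, -0.5, -0.3]
width: 0.76
t 19.12 tcp [0.6795 0.0094 0.0129] yaw -87.6 dp [-0.32  0.13 -0.3 ] rot [-0.002  0.004  0.   ] deg 0.2 F [-1.  -0.5 -0.3] w 0.76 q6 1.51
time: 19.53
tool_pos: [0.6818, 0.0092, 0.0159]
tcp_rot: [2.202, 0.046, -2.199]
wrist_force: [1.2, 0.0, 1.7]
width: 0.461
t 19.53 tcp [0.6818 0.0092 0.0159] yaw -87.6 dp [-0.01  0.1  -0.06] rot [-0.002 -0.001 -0.   ] deg 0.1 F [1.2 0.  1.7] w 0.461 q6 1.51
```

View pics/w8.png

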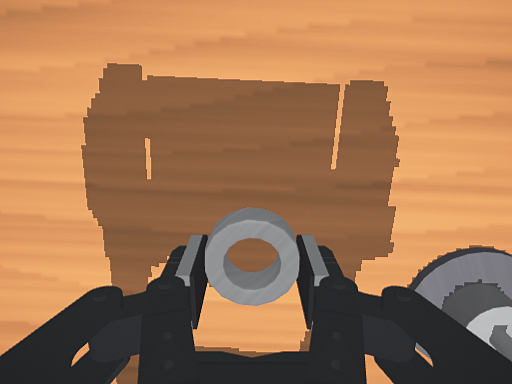

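The spacer is between the pads, centred at (252,256).

```bash
python3 -m creep '[{"grip":3.7,"dp":[0,0,0],"rotation":[0,0,0]},{"grip":3.7,"dp":[-3,0,0],"rotation":[0,0,0]},{"grip":3.7,"dp":[-7,0,0],"rotation":[0,0,0]},{"grip":3.7,"dp":[-11,0,0],"rotation":[0,0,0]},{"grip":3.7,"dp":[-14.5,0,0],"rotation":[0,0,0]}]' 40
python3 -c "
from h import *
go([.6128,-.2284,.165],92.5)"
```

```text
time: 20.0
tool_pos: [0.681, 0.0092, 0.1619]
tcp_rot: [2.2, 0.046, -2.201]
wrist_force: [1.1, 0.5, -0.7]
width: 0.462
t 20.0 tcp [0.681  0.0092 0.1619] yaw -87.6 dp [-0.31 23.45  7.8 ] rot [-0.002  0.     0.   ] deg 0.1 F [ 1.1  0.5 -0.7] w 0.462 q6 1.51
```

```bash
python3 -m creep '[{"grip":3.7,"dp":[0,3,1],"rotation":[0,0,0]},{"grip":3.7,"dp":[0,6.5,2.2],"rotation":[0,0,0]},{"grip":3.7,"dp":[0,10,3.4],"rotation":[0,0,0]},{"grip":3.7,"dp":[0,13.5,4.6],"rotation":[0,0,0]},{"grip":3.7,"dp":[0,17,5.8],"rotation":[0,0,0]}]' 40
python3 -m creep '[{"grip":3.7,"dp":[0,3,1],"rotation":[0,0,0]},{"grip":3.7,"dp":[0,5.5,1.7],"rotation":[0,0,0]},{"grip":3.7,"dp":[0,6.4,2],"rotation":[0,0,0]},{"grip":3.7,"dp":[0,6.4,2],"rotation":[0,0,0]},{"grip":3.7,"dp":[0,6.4,2],"rotation":[0,0,0]}]' 40
python3 -m creep '[{"grip":3.7,"dp":[0,0,0],"rotation":[0,0,0]},{"grip":3.7,"dp":[0,0,0],"rotation":[0,0,0]}]' 40
python3 held.py 20
```

```text
time: 20.42
tool_pos: [0.6293, -0.1642, 0.16]
tcp_rot: [2.199, 0.047, -2.201]
wrist_force: [-0.4, -0.3, -0.2]
width: 0.468
time: 20.83
tool_pos: [0.6128, -0.2276, 0.1599]
tcp_rot: [2.201, 0.046, -2.202]
wrist_force: [-0.4, 0.1, -1.8]
width: 0.468
time: 21.0
tool_pos: [0.6135, -0.2262, 0.1601]
tcp_rot: [2.2, 0.049, -2.2]
wrist_force: [0.3, -0.1, -1.2]
width: 0.467
top face tool x 0.3
tilt [-0.001 -0.002  0.367]
y range [-19.7  19.8] z range [-20.2  19.6]
t 21.05 tcp [ 0.6135 -0.2262  0.1601] yaw -87.5 dp [1.01 0.21 0.08] rot [0. 0. 0.] deg 0.0 F [-0.2  0.7 -1.3] w 0.466 q6 1.14
```

The spacer is level and centred, with its underside 16 mm below the TCP. It should seat at about TCP z = 0.076.

```bash
python3 -m creep '[{"grip":3.7,"dp":[1,0.1,0.1],"rotation":[0,0,0]},{"grip":3.7,"dp":[2,0.1,0.1],"rotation":[0,0,0]},{"grip":3.7,"dp":[3,0.1,0.1],"rotation":[0,0,0]},{"grip":3.7,"dp":[4,0.1,0.1],"rotation":[0,0,0]},{"grip":3.7,"dp":[4,0.1,0.1],"rotation":[0,0,0]}]' 40
python3 -m creep '[{"grip":3.7,"dp":[0,0,0],"rotation":[0,0,0]},{"grip":3.7,"dp":[0,0,0],"rotation":[0,0,0]}]' 40
python3 -c "
from h import *
go([.6128,-.2284,.0763],92.5)"
```

```text
time: 21.47
tool_pos: [0.6099, -0.2277, 0.1162]
tcp_rot: [2.195, 0.049, -2.208]
wrist_force: [-1.0, -0.1, -2.0]
width: 0.46
time: 21.63
tool_pos: [0.6121, -0.2289, 0.12]
tcp_rot: [2.2, 0.046, -2.201]
wrist_force: [-0.2, -0.3, -0.8]
width: 0.469
t 21.63 tcp [ 0.6121 -0.2289  0.12  ] yaw -87.61 dp [ 4.37 -0.05 -0.07] rot [-0.002  0.     0.   ] deg 0.1 F [-0.2 -0.3 -0.8] w 0.469 q6 1.13
```

```bash
python3 -m creep '[{"grip":3.7,"dp":[0.7,-0.1,-0.1],"rotation":[0,0,0]},{"grip":3.7,"dp":[1.4,-0.1,-0.1],"rotation":[0,0,0]},{"grip":3.7,"dp":[2.1,-0.1,-0.1],"rotation":[0,0,0]},{"grip":3.7,"dp":[2.8,-0.1,-0.1],"rotation":[0,0,0]},{"grip":3.7,"dp":[3.5,-0.1,-0.1],"rotation":[0,0,0]}]' 40
python3 -m creep '[{"grip":3.7,"dp":[0.2,0,0],"rotation":[0,0,0]},{"grip":3.7,"dp":[0.4,0,0],"rotation":[0,0,0]},{"grip":3.7,"dp":[0.6,0,0],"rotation":[0,0,0]},{"grip":3.7,"dp":[0.6,0,0],"rotation":[0,0,0]}]' 40
python3 -c "
from h import *
go([.6128,-.2284,.0763],92.5)"
```

```text
time: 22.05
tool_pos: [0.6128, -0.2278, 0.0843]
tcp_rot: [2.2, 0.046, -2.201]
wrist_force: [0.7, 1.0, -0.7]
width: 0.464
time: 22.38
tool_pos: [0.613, -0.2278, 0.079]
tcp_rot: [2.2, 0.046, -2.201]
wrist_force: [0.4, 0.2, -1.6]
width: 0.467
t 22.38 tcp [ 0.613  -0.2278  0.079 ] yaw -87.6 dp [0.27 0.06 0.02] rot [-0.002  0.     0.   ] deg 0.1 F [ 0.4  0.2 -1.6] w 0.467 q6 1.14
```

```bash
python3 -m creep '[{"grip":3.7,"dp":[0.1,0,0],"rotation":[0,0,0]},{"grip":3.7,"dp":[0.2,0,0],"rotation":[0,0,0]},{"grip":3.7,"dp":[0.25,0,0],"rotation":[0,0,0]},{"grip":3.7,"dp":[0.25,0,0],"rotation":[0,0,0]},{"grip":3.7,"dp":[0.25,0,0],"rotation":[0,0,0]}]' 40
python3 -c "
from h import *
go([.6128,-.2284,.0763],92.5)"
```

```text
time: 22.8
tool_pos: [0.6132, -0.2279, 0.0769]
tcp_rot: [2.2, 0.046, -2.2]
wrist_force: [0.5, -0.2, -1.4]
width: 0.468
t 22.8 tcp [ 0.6132 -0.2279  0.0769] yaw -87.6 dp [0.06 0.05 0.04] rot [-0.002 -0.    -0.   ] deg 0.1 F [ 0.5 -0.2 -1.4] w 0.468 q6 1.14
```

```bash
python3 -m creep '[{"grip":3.7,"dp":[0.05,0,0],"rotation":[0,0,0]},{"grip":3.7,"dp":[0.1,0,0],"rotation":[0,0,0]},{"grip":3.7,"dp":[0.1,0,0],"rotation":[0,0,0]},{"grip":3.7,"dp":[0.1,0,0],"rotation":[0,0,0]}]' 40
python3 -c "
from h import *
go([.6128,-.2284,.0763],92.5)"
```

```text
time: 23.13
tool_pos: [0.6132, -0.2279, 0.0759]
tcp_rot: [2.201, 0.046, -2.2]
wrist_force: [0.6, 0.6, -0.2]
width: 0.469
t 23.13 tcp [ 0.6132 -0.2279  0.0759] yaw -87.61 dp [-0.04  0.05  0.05] rot [-0.002 -0.    -0.   ] deg 0.1 F [ 0.6  0.6 -0.2] w 0.469 q6 1.14
```

```bash
python3 -m creep '[{"grip":4.5,"dp":[0,0,0],"rotation":[0,0,0]},{"grip":5.5,"dp":[0,0,0],"rotation":[0,0,0]},{"grip":6.5,"dp":[0,0,0],"rotation":[0,0,0]},{"grip":7.5,"dp":[0,0,0],"rotation":[0,0,0]},{"grip":8,"dp":[0,0,0],"rotation":[0,0,0]}]' 40
python3 -m creep '[{"grip":8,"dp":[-3,0,0],"rotation":[0,0,0]},{"grip":8,"dp":[-6,0,0],"rotation":[0,0,0]},{"grip":8,"dp":[-9,0,0],"rotation":[0,0,0]},{"grip":8,"dp":[-10,0,2],"rotation":[0,0,0]},{"grip":8,"dp":[-11,0,5],"rotation":[0,0,0]}]' 30
python3 -c "
from h import *
c,im,d=cam('wrist','w9.png');P=pts(c,d)
m=(P[...,2]>.072)&(P[...,2]<.08)&(np.hypot(P[...,0]-.613,P[...,1]+.228)<.03)&(np.hypot(P[...,0]-.613,P[...,1]+.228)>.01); q=P[m]
print(len(q),np.median(q[:,2]),np.linalg.lstsq(np.c_[q[:,:2]-q[:,:2].mean(0),np.ones(len(q))],q[:,2],rcond=None)[0],cv2.minEnclosingCircle((q[:,:2]*1000).astype(np.float32)))
go([.5668,-.0023,.18],92.5)"
```

```text
time: 23.55
tool_pos: [0.6132, -0.2279, 0.0759]
tcp_rot: [2.201, 0.046, -2.2]
wrist_force: [0.3, -0.6, -0.3]
width: 0.936
time: 23.97
tool_pos: [0.566, -0.2306, 0.189]
tcp_rot: [2.205, 0.045, -2.192]
wrist_force: [-0.4, -0.7, 0.4]
width: 0.935
1845 0.07563842083664454 [0.00170599 0.00116269 0.075569  ] ((613.006591796875, -227.51907348632812), 20.910037994384766)
t 24.02 tcp [ 0.5594 -0.2304  0.1892] yaw -87.57 dp [  0.88 -22.76  -1.7 ] rot [-0.001  0.001 -0.002] deg 0.1 F [-6.8  1.4  0.4] w 0.94 q6 1.1
```

View pics/w9.png

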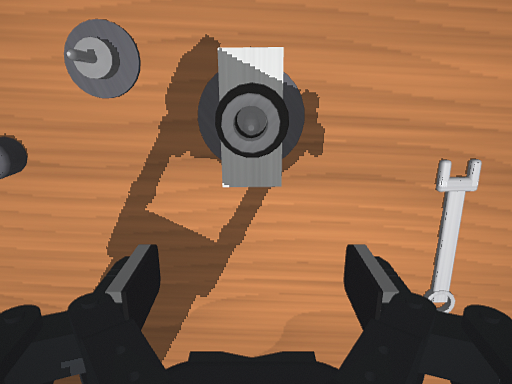

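The spacer is flat, with its top at 75.6 mm, and concentric with the post at (251,121). Next the cap.

```bash
python3 -m creep '[{"grip":8,"dp":[0,-4,-0.2],"rotation":[0,0,0]},{"grip":8,"dp":[0,-8,-0.4],"rotation":[0,0,0]},{"grip":8,"dp":[0,-12,-0.4],"rotation":[0,0,0]},{"grip":8,"dp":[0,-16,-0.4],"rotation":[0,0,0]},{"grip":8,"dp":[0,-19,-0.4],"rotation":[0,0,0]}]' 40
python3 -m creep '[{"grip":7,"dp":[0,-2,0],"rotation":[0,0,0]},{"grip":7,"dp":[0.5,-3.7,0],"rotation":[0,0,0]},{"grip":7,"dp":[0.8,-3.7,0],"rotation":[0,0,0]},{"grip":7,"dp":[0.8,-3.7,0],"rotation":[0,0,0]},{"grip":7,"dp":[0.8,-3.7,0],"rotation":[0,0,0]}]' 40
python3 obj.py .005 .034 .030 .5668 -.0023 .03
python3 - <<'E'
from h import *
s=bot.read_state(); c,im,d=cam('wrist','w10.png');P=pts(c,d)
m=(P[...,2]>.0275)&(P[...,2]<.034)&(np.hypot(P[...,0]-.5668,P[...,1]+.0023)<.03); q=P[m]
print(len(q),np.median(q[:,2]),cv2.minEnclosingCircle((q[:,:2]*1000).astype(np.float32)))
E
```

```text
time: 24.43
tool_pos: [0.5585, -0.0374, 0.1858]
tcp_rot: [2.201, 0.047, -2.201]
wrist_force: [0.1, -0.4, -1.3]
width: 0.933
time: 24.85
tool_pos: [0.5574, -0.0035, 0.1775]
tcp_rot: [2.199, 0.046, -2.201]
wrist_force: [0.0, 0.1, 0.1]
width: 0.817
circle 569.2208862304688 -1.4957740306854248 18.80936050415039 uv [249.84552846 160.7804878 ] zmed 0.029262708424846066
t 24.9 tcp [ 0.5577 -0.0038  0.1777] yaw -87.64 dp [14.77 -0.19 -1.17] rot [-0.002  0.    -0.   ] deg 0.1 F [ 0.  -1.   0.6] w 0.819 q6 1.48
1171 0.02947970226798887 ((566.7932739257812, -2.095057725906372), 17.005531311035156)
```

View pics/w10.png

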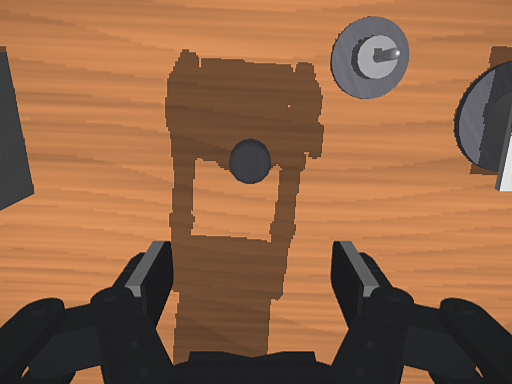

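The cap top is at (249,161), at (0.5668,-0.0021), height 29.5 mm. I descend.

```bash
python3 -m creep '[{"grip":7,"dp":[3,-0.1,-0.9],"rotation":[0,0,0]},{"grip":7,"dp":[6,-0.1,-0.9],"rotation":[0,0,0]},{"grip":7,"dp":[9,-0.1,-0.9],"rotation":[0,0,0]},{"grip":6.5,"dp":[11,-0.1,-0.9],"rotation":[0,0,0]},{"grip":6,"dp":[11,-0.1,-0.9],"rotation":[0,0,0]}]' 40
python3 -m creep '[{"grip":6,"dp":[0.5,0,0],"rotation":[0,0,0]},{"grip":6,"dp":[0.5,0,0],"rotation":[0,0,0]},{"grip":6,"dp":[0.5,0,0],"rotation":[0,0,0]}]' 40
python3 -c "
from h import *
go([.5668,-.0021,.02],92.5)"
```

```text
time: 25.37
tool_pos: [0.5625, -0.0026, 0.0628]
tcp_rot: [2.191, 0.045, -2.212]
wrist_force: [-0.9, -0.4, -0.8]
width: 0.704
time: 25.62
tool_pos: [0.5681, -0.0021, 0.0645]
tcp_rot: [2.204, 0.045, -2.197]
wrist_force: [-1.0, 0.5, 0.4]
width: 0.7
t 25.62 tcp [ 0.5681 -0.0021  0.0645] yaw -87.64 dp [ 4.45 -0.    0.14] rot [-0.003 -0.003 -0.   ] deg 0.2 F [-1.   0.5  0.4] w 0.7 q6 1.48
```

```bash
python3 -m creep '[{"grip":6,"dp":[1.2,0,0.1],"rotation":[0,0,0]},{"grip":6,"dp":[2.4,0,0.1],"rotation":[0,0,0]},{"grip":6,"dp":[3.5,0,0.1],"rotation":[0,0,0]},{"grip":6,"dp":[4.2,0,0.1],"rotation":[0,0,0]},{"grip":6,"dp":[4.2,0,0.1],"rotation":[0,0,0]}]' 40
python3 -m creep '[{"grip":5,"dp":[0,0,0],"rotation":[0,0,0]},{"grip":4,"dp":[0,0,0],"rotation":[0,0,0]},{"grip":3,"dp":[0,0,0],"rotation":[0,0,0]},{"grip":3,"dp":[0,0,0],"rotation":[0,0,0]},{"grip":3,"dp":[0,0,0],"rotation":[0,0,0]}]' 40
python3 -m creep '[{"grip":3,"dp":[0,0,0],"rotation":[0,0,0]},{"grip":3,"dp":[0,0,0],"rotation":[0,0,0]}]' 40
python3 -c "
from h import *
go([.5668,-.0021,.02],92.5); cam('wrist','w11.png')"
```

```text
time: 26.03
tool_pos: [0.5633, -0.0015, 0.018]
tcp_rot: [2.195, 0.046, -2.206]
wrist_force: [0.8, 0.4, -0.7]
width: 0.7
time: 26.45
tool_pos: [0.5662, -0.0017, 0.0213]
tcp_rot: [2.202, 0.046, -2.199]
wrist_force: [1.0, -0.1, -0.4]
width: 0.387
time: 26.62
tool_pos: [0.5662, -0.0017, 0.0213]
tcp_rot: [2.202, 0.046, -2.199]
wrist_force: [0.7, 0.8, 1.0]
width: 0.389
t 26.62 tcp [ 0.5662 -0.0017  0.0213] yaw -87.61 dp [ 0.13  0.05 -0.06] rot [-0.002 -0.001 -0.   ] deg 0.1 F [0.7 0.8 1. ] w 0.389 q6 1.48
```

View pics/w11.png

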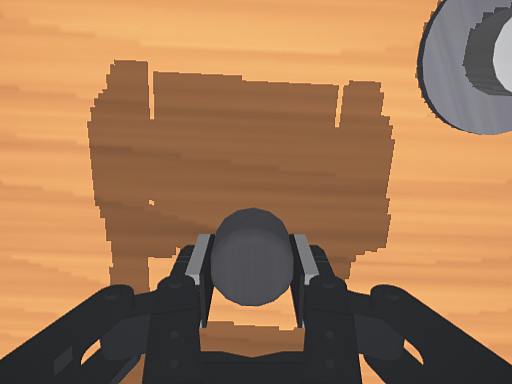

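The cap is between the pads at (252,257). I lift and carry it.

```bash
python3 -m creep '[{"grip":3,"dp":[-2,0,0],"rotation":[0,0,0]},{"grip":3,"dp":[-6,0,0],"rotation":[0,0,0]},{"grip":3,"dp":[-10,0,0],"rotation":[0,0,0]},{"grip":3,"dp":[-13.5,1,0],"rotation":[0,0,0]},{"grip":3,"dp":[-14.5,4,-1],"rotation":[0,0,0]}]' 40
python3 -m creep '[{"grip":3,"dp":[0,3.5,-0.8],"rotation":[0,0,0]},{"grip":3,"dp":[0,7,-1.6],"rotation":[0,0,0]},{"grip":3,"dp":[0,10.5,-2.4],"rotation":[0,0,0]},{"grip":3,"dp":[0,14,-3.2],"rotation":[0,0,0]},{"grip":3,"dp":[0,16.5,-3.8],"rotation":[0,0,0]}]' 40
python3 -c "
from h import *
go([.6128,-.2284,.165],92.5)"
```

```text
time: 27.08
tool_pos: [0.5793, -0.039, 0.1722]
tcp_rot: [2.208, 0.05, -2.191]
wrist_force: [1.0, -0.2, 0.5]
width: 0.389
time: 27.5
tool_pos: [0.6222, -0.2073, 0.1655]
tcp_rot: [2.2, 0.044, -2.201]
wrist_force: [0.3, 1.6, -0.2]
width: 0.395
t 27.5 tcp [ 0.6222 -0.2073  0.1655] yaw -87.67 dp [0.05 2.07 1.02] rot [-0.003  0.    -0.001] deg 0.2 F [ 0.3  1.6 -0.2] w 0.395 q6 1.17
```

```bash
python3 -m creep '[{"grip":3,"dp":[0,1.2,0.5],"rotation":[0,0,0]},{"grip":3,"dp":[0,2.1,1],"rotation":[0,0,0]},{"grip":3,"dp":[0,2.1,1],"rotation":[0,0,0]},{"grip":3,"dp":[0,2.1,1],"rotation":[0,0,0]},{"grip":3,"dp":[0,2.1,1],"rotation":[0,0,0]}]' 40
python3 held.py 16
```

```text
time: 27.92
tool_pos: [0.6125, -0.2244, 0.1656]
tcp_rot: [2.2, 0.048, -2.201]
wrist_force: [-0.5, 0.8, -0.0]
width: 0.387
top face tool x -8.29
tilt [ 3.000e-03 -2.000e-02 -8.139e+00]
y range [-15.6  15.4] z range [-16.9  14.3]
t 27.97 tcp [ 0.6127 -0.2243  0.1657] yaw -87.53 dp [1.57 0.41 0.01] rot [-0.001  0.     0.001] deg 0.1 F [-0.4 -0.4 -0.2] w 0.387 q6 1.14
```

View pics/hz.png

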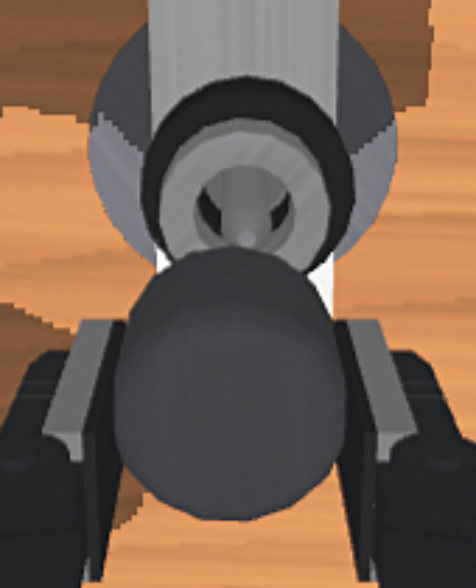

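The held cap has its closed end up, with its underside 21.7 mm below the TCP, so it should seat at z≈0.098. The spacer below looks concentric with the post.

```bash
python3 -m creep '[{"grip":3,"dp":[1,0.3,0],"rotation":[0,0,0]},{"grip":3,"dp":[2,0.3,0],"rotation":[0,0,0]},{"grip":3,"dp":[3,0.3,0],"rotation":[0,0,0]},{"grip":3,"dp":[4,0.3,0],"rotation":[0,0,0]},{"grip":3,"dp":[4,0.3,0],"rotation":[0,0,0]}]' 40
python3 -m creep '[{"grip":3,"dp":[0,0,0],"rotation":[0,0,0]},{"grip":3,"dp":[0,0,0],"rotation":[0,0,0]},{"grip":3,"dp":[0,0,0],"rotation":[0,0,0]}]' 40
python3 -c "
from h import *
go([.6122,-.2282,.098],92.5)"
```

```text
time: 28.38
tool_pos: [0.6109, -0.2276, 0.1217]
tcp_rot: [2.195, 0.049, -2.208]
wrist_force: [-0.5, -0.6, -1.2]
width: 0.392
time: 28.63
tool_pos: [0.6136, -0.2291, 0.1263]
tcp_rot: [2.201, 0.046, -2.199]
wrist_force: [-0.6, -0.4, -0.6]
width: 0.394
t 28.63 tcp [ 0.6136 -0.2291  0.1263] yaw -87.61 dp [ 2.83 -0.09  0.14] rot [-0.002 -0.001 -0.   ] deg 0.1 F [-0.6 -0.4 -0.6] w 0.394 q6 1.13
```

```bash
python3 -m creep '[{"grip":3,"dp":[0.4,-0.1,0.1],"rotation":[0,0,0]},{"grip":3,"dp":[0.9,-0.1,0.1],"rotation":[0,0,0]},{"grip":3,"dp":[1.4,-0.1,0.1],"rotation":[0,0,0]},{"grip":3,"dp":[1.9,-0.1,0.1],"rotation":[0,0,0]},{"grip":3,"dp":[2.4,-0.1,0.1],"rotation":[0,0,0]}]' 40
python3 -m creep '[{"grip":3,"dp":[0.1,0,0],"rotation":[0,0,0]},{"grip":3,"dp":[0.2,0,0],"rotation":[0,0,0]},{"grip":3,"dp":[0.2,0,0],"rotation":[0,0,0]}]' 40
python3 -c "
from h import *
go([.6122,-.2282,.0977],92.5)"
```

```text
time: 29.05
tool_pos: [0.6119, -0.2278, 0.1011]
tcp_rot: [2.2, 0.046, -2.201]
wrist_force: [0.4, -0.5, -1.3]
width: 0.387
time: 29.3
tool_pos: [0.612, -0.2278, 0.0994]
tcp_rot: [2.2, 0.046, -2.201]
wrist_force: [0.3, 0.2, -0.9]
width: 0.398
t 29.3 tcp [ 0.612  -0.2278  0.0994] yaw -87.6 dp [ 0.17  0.04 -0.02] rot [-0.002  0.001  0.   ] deg 0.1 F [ 0.3  0.2 -0.9] w 0.398 q6 1.13
```

```bash
python3 -m creep '[{"grip":3,"dp":[0.05,0,0],"rotation":[0,0,0]},{"grip":3,"dp":[0.1,0,0],"rotation":[0,0,0]},{"grip":3,"dp":[0.15,0,0],"rotation":[0,0,0]},{"grip":3,"dp":[0.2,0,0],"rotation":[0,0,0]},{"grip":3,"dp":[0.2,0,0],"rotation":[0,0,0]}]' 40
python3 -c "
from h import *
go([.6122,-.2282,.0977],92.5)"
```

```text
time: 29.72
tool_pos: [0.6121, -0.2279, 0.0978]
tcp_rot: [2.2, 0.046, -2.2]
wrist_force: [-0.3, -0.7, -1.4]
width: 0.389
t 29.72 tcp [ 0.6121 -0.2279  0.0978] yaw -87.61 dp [ 0.01  0.03 -0.01] rot [-0.002  0.    -0.   ] deg 0.1 F [-0.3 -0.7 -1.4] w 0.389 q6 1.13
```

```bash
python3 -m creep '[{"grip":3,"dp":[0.05,0,0],"rotation":[0,0,0]},{"grip":3,"dp":[0.1,0,0],"rotation":[0,0,0]},{"grip":3,"dp":[0.1,0,0],"rotation":[0,0,0]},{"grip":3,"dp":[0.1,0,0],"rotation":[0,0,0]}]' 40
python3 -m creep '[{"grip":3.8,"dp":[0,0,0],"rotation":[0,0,0]},{"grip":4.5,"dp":[0,0,0],"rotation":[0,0,0]},{"grip":5.5,"dp":[0,0,0],"rotation":[0,0,0]},{"grip":6.5,"dp":[0,0,0],"rotation":[0,0,0]},{"grip":7.5,"dp":[0,0,0],"rotation":[0,0,0]}]' 40
python3 -m creep '[{"grip":8,"dp":[-2,0,0],"rotation":[0,0,0]},{"grip":8,"dp":[-5,0,0],"rotation":[0,0,0]},{"grip":8,"dp":[-8,0,0],"rotation":[0,0,0]},{"grip":8,"dp":[-10,0,2],"rotation":[0,0,0]},{"grip":8,"dp":[-10,0,6],"rotation":[0,0,0]}]' 30
python3 -c "
from h import *
c,im,d=cam('wrist','w12.png');P=pts(c,d)
m=(P[...,2]>.1)&(P[...,2]<.112)&(np.hypot(P[...,0]-.613,P[...,1]+.228)<.03); q=P[m]
print(len(q),np.median(q[:,2]),cv2.minEnclosingCircle((q[:,:2]*1000).astype(np.float32)))
q=q[np.hypot(*(q[:,:2]-[.613,-.228]).T)<.013];print(np.linalg.lstsq(np.c_[q[:,:2]-q[:,:2].mean(0),np.ones(len(q))],q[:,2],rcond=None)[0])
go([.45,-.23,.2],92.5)"
```

```text
time: 30.05
tool_pos: [0.6122, -0.2279, 0.0973]
tcp_rot: [2.201, 0.046, -2.2]
wrist_force: [-1.4, 0.6, 4.1]
width: 0.391
time: 30.47
tool_pos: [0.6121, -0.2279, 0.0966]
tcp_rot: [2.2, 0.046, -2.2]
wrist_force: [-0.9, 0.1, 0.0]
width: 0.873
time: 30.88
tool_pos: [0.5582, -0.2321, 0.2035]
tcp_rot: [2.211, 0.042, -2.183]
wrist_force: [0.0, -1.7, 2.2]
width: 0.933
2239 0.10547903012362449 ((612.9191284179688, -227.84165954589844), 17.775171279907227)
[ 0.00355015 -0.00317178  0.10581582]
t 30.93 tcp [ 0.5458 -0.2302  0.198 ] yaw -87.56 dp [-0.16 -0.43  9.57] rot [-0.001  0.004 -0.   ] deg 0.3 F [-8.4  1.6 -2.5] w 0.933 q6 1.09
```

View pics/w12.png

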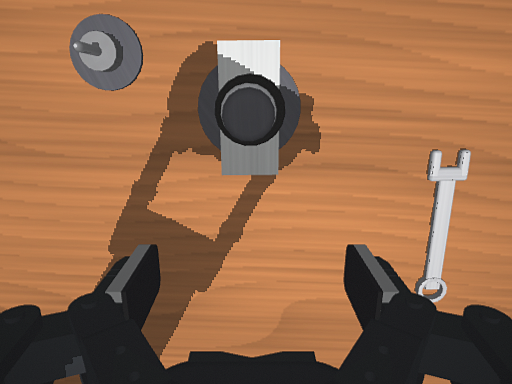

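The cap top is level at 105.8 mm (expected 106) and centred on the post. I back off and take a last look from the fixed cameras.

```bash
python3 -m creep '[{"grip":8,"dp":[-1,0,2],"rotation":[0,0,0]},{"grip":8,"dp":[-2,0,4],"rotation":[0,0,0]},{"grip":8,"dp":[-3,0,6],"rotation":[0,0,0]},{"grip":8,"dp":[-3,0,6],"rotation":[0,0,0]},{"grip":8,"dp":[-3,0,6],"rotation":[0,0,0]}]'
python3 -m creep '[{"grip":8,"dp":[0,0,0],"rotation":[0,0,0]},{"grip":8,"dp":[0,0,0],"rotation":[0,0,0]},{"grip":8,"dp":[0,0,0],"rotation":[0,0,0]},{"grip":8,"dp":[0,0,0],"rotation":[0,0,0]},{"grip":8,"dp":[0,0,0],"rotation":[0,0,0]}]'
python3 - <<'E'
from h import *
c,im,d=cam('scene'); a=cv2.resize(im[110:270,130:480,::-1],None,fx=2.2,fy=2.2)
c,im,d=cam('top'); P=pts(c,d); b=cv2.resize(im[130:270,80:440,::-1],(770,220))
cv2.imwrite('pics/fin.png',np.vstack([a,b[:, :a.shape[1]]]))
m=(P[...,2]>.033)&(P[...,2]<.045)&(np.abs(P[...,0]-.585)<.05)&(np.abs(P[...,1]-.234)<.02); print('mag stack top z',np.median(P[m][:,2]))
go([.45,-.23,.2],92.5)
E
```

```text
time: 31.35
tool_pos: [0.492, -0.2332, 0.2274]
tcp_rot: [2.202, 0.044, -2.199]
wrist_force: [-0.2, 0.0, 0.2]
width: 0.936
time: 31.77
tool_pos: [0.4925, -0.2327, 0.2262]
tcp_rot: [2.199, 0.047, -2.201]
wrist_force: [0.2, 0.5, 0.2]
width: 0.935
mag stack top z 0.036135539245469646
t 31.87 tcp [ 0.4924 -0.2328  0.2264] yaw -87.59 dp [ 2.64 -0.46  4.22] rot [-0.002  0.001  0.   ] deg 0.1 F [-0.4  0.2  0.2] w 0.935 q6 1.04
```

View pics/fin.png

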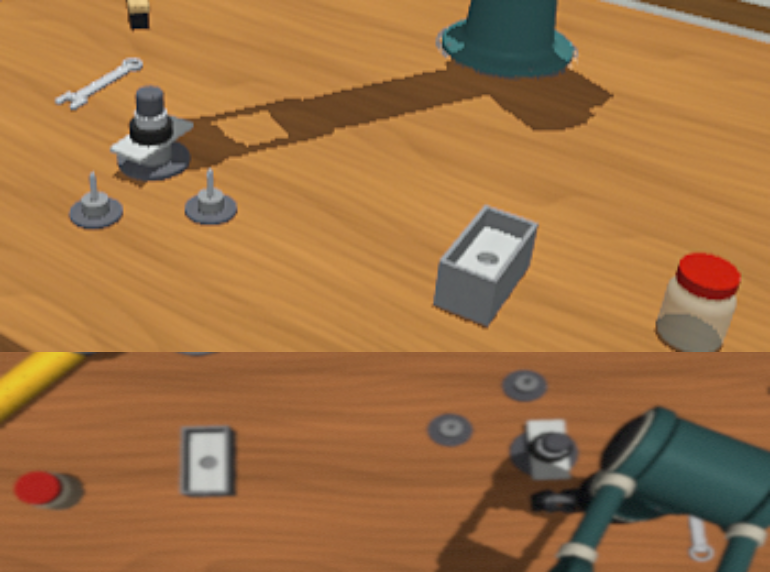

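The scene view shows the full stack on the big stand at (150,130), with the jar at (708,290) and the wrench at (100,82) in place. Two blanks remain in the magazine: the stack top reads 36 mm, which is 24 + 2×6.

```bash
python3 -c "
from workcell import bot
print(bot.finish_job())"
```

```text
the job is handed in; nothing more can be done
None
```

I drew the bottom blank out through the magazine's front slot and threaded it over the post of the largest stand. The rubber ring, the steel spacer and the cap (closed end up) then went on in that order. Each was lowered onto the one below and let go. The job was handed in at about 32 s on the robot's clock.

| Part | Measured top height | Expected | Lying flat |
|---|---|---|---|
| Blank | about 40 mm (both ends) | 40 mm | yes |
| Rubber ring | 59.7 mm | 60 mm | yes |
| Spacer | 75.6 mm | 76 mm | yes |
| Cap | 105.8 mm | 106 mm | yes |

- **Centring:** the ring, spacer and cap measured within about 1 mm of the post axis.
- **Magazine:** the stack top now reads 36 mm, which means the other two blanks are still inside.
- **Bystanders:** in the last pictures the jar and wrench look undisturbed. I judged this by eye and did not measure their positions.
- **Forces:** the wrist readings I took stayed below about 9 N, and that peak came from fast arm moves, not contact.

One reading disagreed. While the blank was being seated, the automatic hole fit gave a wrong position because the post was inside the hole. I ignored it and checked the blank from the picture and its end heights instead. No final check failed.

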